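# Pack the inspection setup kit in layers and close its case

## Task

Pack the inspection kit away in its blue case: first every V-block into an outer well and every parallel into an inner well of the foam (there are not always four of them), then the engineer's square with its stock in the front groove and its blade across to the blade rest, and last the caliper on its two ledges, lying over everything else. Then lower the lid gently until it is fully shut, without letting it slam, and leave the cleaner bottle, the joystick box and the white parts box where they are.

Things in the scene. Friction and masses are not known exactly. Their poses are not given: they have to be found in the camera images.
- case: Fixed open blue case, 156 (x) x 272 (y) x 38 mm to the rim, walls 6 mm; origin under its centre, +x to the hinge at the back, -x the front (robot side). Black foam deck, top 22 mm above the table, with four wells 14 mm deep in a row along y: V, parallel, parallel, V (foam between them 21, 26, 21 mm). Front shelf 34 mm high at case x -72..-35.
- well_v1 (a point): Centre of the floor of the V-block well on the case's +y side, 8 mm above the table; the well is 69 (x) x 46 (y) mm, its centre at this point; axes as the case. Holds either V-block.
- well_v2 (a point): The same for the V-block well on the -y side.
- well_p1 (a point): Centre of the floor of the inner +y parallel well, 8 mm above the table; the well is 82 (x) x 26 (y) mm; axes as the case. Holds either parallel.
- well_p2 (a point): The same for the inner -y parallel well.
- seat_square (a point): Where the origin of the square (under its stock) belongs: floor of the groove in the +y half of the front shelf, 34 mm above the table; groove 30 (x) x 86 (y) mm, 4 mm deep; axes as the square's in place. The blade's end then lies on the blade rest, 41.5 mm high at case x +49..71, y +12..40 mm.
- seat_caliper (a point): Where the origin of the caliper (under its slider) belongs, 47 mm above the table; axes as the caliper's in place (tail to +y). Its ends lie on two foam ledges 47 mm high at both ends of the case (case x -33..-11, y 107..130 either side); the +y ledge has cheeks 4 mm high, 21 mm apart, beside the beam.
- vblock1: Steel V-block, about 0.4 kg, 60 (x) x 40 (y) x 30 mm high, V groove along x in its top (26 mm wide, side walls 7 mm at the top); origin under its centre; either way round is the same. May be absent. In a well it stands 16 mm proud of the foam deck.
- vblock2: A second identical V-block; may be absent.
- parallel1: Bright parallel bar, about 0.35 kg, 70 (x) x 20 (y) x 30 mm high, with three dark holes in its sides; origin under its centre; either way round is the same. May be absent. In a well it stands 16 mm proud of the deck.
- parallel2: A second identical parallel; may be absent.
- square: Engineer's square lying flat, about 0.35 kg. Dark stock 24 (x) x 80 (y) x 18 mm high, origin under the stock's centre; bright blade 18 mm wide, 2.5 mm thick, pointing to its +x, from x +12 to +118 mm, y -40 to -22 mm, underside 7.75 mm above the origin. Grip the stock across its 24 mm near the origin. In place its blade passes over the +y inner well.
- caliper: Digital caliper lying flat, about 0.2 kg, 240 mm long. Origin under the centre of the black slider box (38 (x) x 70 (y) x 14 mm high, to be gripped across its 38 mm); steel beam 16 mm wide and 4 mm thick along y from -65 (jaw end) to +175 mm; long jaws reach to x +46 mm and short ones to x -22 mm at the jaw end (y -65 to -39 mm).
- lid (a joint): Lid angle, rad: 0 fully shut, about 1.8 as found (standing open, leaning back). The hinge is stiff: the lid stays where it is left and takes about 3 to 5 N at the handle to move. The lid is a blue shell 156 x 272 mm and 32 mm deep, which shut has its top 70 mm above the table.
- lid_handle (a point): Centre of the lid's black handle bar: round, 10 mm in diameter, 100 mm long along the case's y (posts at its ends, 84 mm clear between them), 38 mm off the lid's front face. 194 mm from the hinge axis along the lid and 14 mm toward its outside; shut, 52 mm above the table.
- lid_hinge (a point): Middle of the hinge axis, on the case's back rim 38 mm above the table; the axis runs along the case's y.
- granite: Fixed black granite plate, 240 (x) x 180 (y) x 50 mm high, to one side of the case; origin under its centre. The V-blocks and parallels start on it.
- mat: Thin grey mat (under 1 mm), 300 (x) x 250 (y) mm, on the other side of the case; origin at its centre on the table. The square and the caliper start on it; it cannot be felt.
- cleaner: Bystander: bottle, 60 mm diameter, 150 mm high, red cap, beyond the case; origin under its centre.
- joystick_box: Bystander: control box 70 x 100 x 34 mm, black with white top and a 22 mm stick, beyond the case; origin under its centre.
- parts_box: Bystander: small open white box 70 x 90 x 35 mm between robot and case; origin under its centre.
Not all that is in view belongs to the job. What is shaped like the parallel1 but brown or pink is not meant.

How it is judged:
By the outcome, as a careful person would: the job done as asked, in the order asked, and still so for the second after the job is handed in, with the robot touching nothing.
Of vblock1, vblock2, parallel1, parallel2 only 2 to 4 are there at a start; the rules pass over those that are not, and their reading is None.
At some moment in a run one of square, caliper may be knocked a few centimetres aside while the robot is not near it.
It also fails if it takes over 210 s, if anything falls off the work surface, if the arm or the gripper's body presses on something with over 40 N, if the wrist force passes 120 N, or if a joint passes its speed limit or range.

## Robot

A 7-joint arm with a two-finger parallel gripper is mounted at the origin on the work surface. World frame = base frame: x ahead of the robot, y to its left, z up, the work surface at z = 0. Lengths are in m, angles in rad, forces in N, time in s.
With the tool pointing down it reaches from about 0.4 to 0.85 m from the base axis. Payload 4.5 kg.
Tool frame: the origin (TCP) lies where the fingers leave the gripper's body, on its centre line; the fingertips stand 64 mm ahead of it and the grasp point (between the pads) lies ahead of it (arm.grip_depth is the z of the grasp point in the tool frame, in m); z points along the fingers, y is the line along which they close (so a half turn about z gives the same grasp; the last joint's range is limited). The gripper opens to 88 mm and grips with 3 to 60 N. Pads are 18 mm wide; open, the fingers measure 123 mm over their backs; the gripper's body (75 mm by 187 mm) begins 45 mm behind the grasp point.
Start: joints at [-1.197, 0.689, -0.195, 1.565, 0.157, 0.902, -0.215], TCP at [0.208, 0.589, 0.303] pointing down, gripper open.
Joint ranges: [-3.01, 3.01], [-0.46, 2.08], [-1.47, 1.51], [0.13, 2.56], [-1, 4.14], [0.04, 2.09], [-2.66, 2.66]. Speed limits (rad/s): [2.57, 2.57, 3.14, 3.14, 3.14, 3.14, 3.14].

## Interface

Orientations are given as a unit quaternion [w, x, y, z].
In Python, from station import arm gives the robot as it stands.
- The arm moves only by the tool arm_command, never from a script. Its argument "motion" is one flat list of numbers, 7 for each row, row after row: the shift along the tool's x, y, z in mm, then the turn, a rotation vector about the tool's x, y, z in rad, then the finger opening in mm, from 0 to 88.1. A call has 1 to 20 rows; each row shifts and turns the commanded pose from where the row before left it, along the tool's axes as they then stand; what a row does not reach is not made up. A row lasts 1/12 s, in which the tool goes at most 41.7 mm and 7.16 degrees, less where a joint would pass 70% of its speed; a pose out of reach is approached as far as the arm can. A call is refused whole if a number of a shift passes 41.7 or a number of a turn 0.125, either way. A call with a gripper value outside its range is refused whole. The fingers move at their own pace and stop on an object; "grip_force" is the grip in N (left out, the last holds). Time passes only in rows, so rows that do not move let the fingers close. It gives the time, the measured TCP pose, the force, the opening and the grip force at its end, in the units of the state.
- arm.get_obs(): the state, without advancing time (a new reading comes with each control period).
- arm.snapshot(name): name is "scene" or "top" or "wrist"; returns the picture (480x640x3 uint8, blue, green, red); there is no depth.
- arm.get_calibration(name): a dict with "fx", "fy", "cx", "cy" (pixels), "R" (3x3) and "t" (3): a world point X has camera coordinates R X + t; the wrist camera has in their place "hand_eye" (4x4, takes a point from camera to tool coordinates, whose origin is the TCP and whose axes are the flange's). Camera axes: x right, y down, z forward; pixel columns grow to the right and rows downward; lengths in m; the calibration is good to about 2 mm. A picture is of the moment at which its call begins: read the wrist's pose just before it. get_calibration takes no time and is no camera call.
- arm.hand_in(): hands the job in; it is judged then, once.
The state is a dict: "time": time; "joint_positions": joint angles; "joint_velocities": joint speeds; "tau": joint torques, N m; "tcp_pos": TCP position; "tcp_rot": TCP orientation; "ft_force": force on the tool from outside, world axes, zero at the start; "ft_torque": the same for the moment, N m; "width": opening from 0.0 (shut) to 1.0 (fully open); "gripper_force": force on a finger pad.
Only numpy, scipy, OpenCV 4.12 (cv2) and the standard library are available. Lean on these libraries where they do the work, as an engineer would, in place of code of your own. Each camera call takes 0.05 s, during which the arm holds its last target. There are 200 camera calls.

## Working session

There is one attempt and no reset: what is moved stays moved. The work goes in short steps, Python scripts to look and compute and a tool call to move; the robot and the scene stay as the last step left them, time stands still between calls to the robot, and variables do not carry over. Pictures are saved under pics/ and viewed, at most 14 in all, crops included, and the job is handed in when it is done.

Besides the shell and the picture viewer there is one more tool, called after "Emit:" by a JSON object that holds its "method" and its "body". arm_command: Moves the arm, as the interface text tells. Its arguments: {"type":"object","properties":{"motion":{"type":"array"},"grip_force":{"type":"number"}},"required":["motion"]}

```bash
ls; mkdir -p pics; python3 - <<'E'
from station import arm
import cv2
o=arm.get_obs();print(o['tcp_pos'],o['tcp_rot'],o['width'],arm.grip_depth,o['time'])
for n in ("scene","top"):
    cv2.imwrite(f"pics/{n}0.png",arm.snapshot(n))
    c=arm.get_calibration(n);print(n,c)
print(arm.get_calibration("wrist"))
E
```

```text
pics
[0.20815903 0.58876394 0.30190923] [-8.56823767e-05  1.69028817e-01  9.85610673e-01 -9.24020385e-04] 0.9939835342191801 0.0453 0.0
scene {'fx': 609.1048166108653, 'fy': 609.1048166108653, 'cx': 312.1288192678005, 'cy': 235.8604911743135, 'R': array([[ 0.7989015 ,  0.60145713, -0.00239071],
       [ 0.46569234, -0.62107404, -0.63039486],
       [-0.3806403 ,  0.50251006, -0.77627096]]), 't': array([-0.39243954, -0.2306301 ,  1.90575667])}
top {'fx': 611.1375685600224, 'fy': 611.1375685600224, 'cx': 315.37737838524606, 'cy': 231.54318018650142, 'R': array([[-0.00258928, -0.99999561,  0.00143932],
       [-0.99371525,  0.00241194, -0.11191152],
       [ 0.11190756, -0.00172004, -0.99371713]]), 't': array([-0.04921244,  0.53199953,  1.53886856])}
{'fx': 370.75609301014777, 'fy': 370.75609301014777, 'cx': 320.8604327545146, 'cy': 235.33908249259918, 'hand_eye': array([[ 4.38803889e-04, -9.55445210e-01, -2.95168186e-01,
         7.55184734e-02],
       [ 9.99999170e-01,  7.76795694e-04, -1.02782825e-03,
        -1.61691739e-04],
       [ 1.21131896e-03, -2.95167490e-01,  9.55444758e-01,
        -8.25540094e-02],
       [ 0.00000000e+00,  0.00000000e+00,  0.00000000e+00,
         1.00000000e+00]])}
```

View pics/scene0.png

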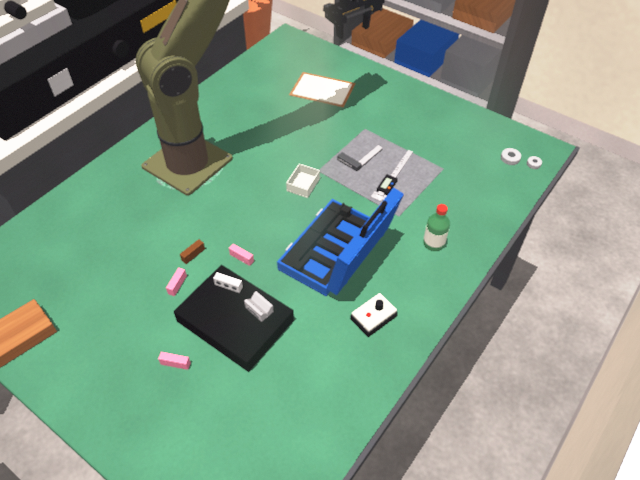

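View pics/top0.png

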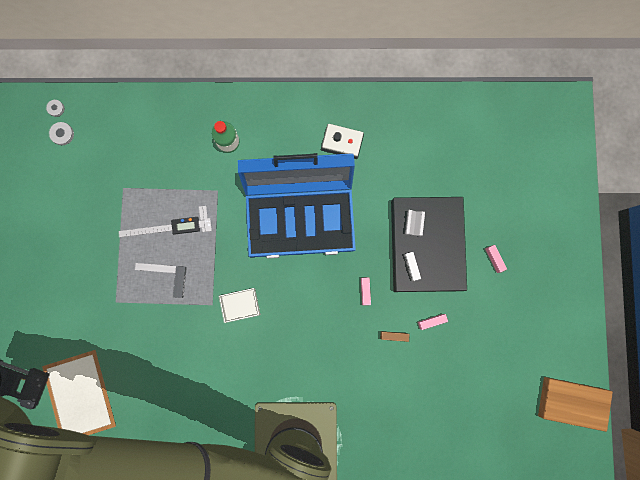

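Top view: V-block at (415,222), parallel at (412,266), both on the granite. Square is at about (175,278) and caliper at (186,226), both on the mat. The case is centred at about (301,225), and only two blocks are present. Things that could be taken for the parallel: pink bars at (365,291), (433,321) and (496,258), and a brown bar at (394,336). All four are off the granite and the wrong colour, so I choose the white bar at (412,266).

```bash
cat > h.py <<'E'
import numpy as np, cv2, time
from scipy.spatial.transform import Rotation as Rot
from station import arm
def rot(o): q=o['tcp_rot']; return Rot.from_quat([q[1],q[2],q[3],q[0]])
def cam(n,o=None):
    "K, camera->world rotation, camera centre"
    c=arm.get_calibration(n)
    K=np.array([[c['fx'],0,c['cx']],[0,c['fy'],c['cy']],[0,0,1.]])
    if n=='wrist':
        H=np.array(c['hand_eye']);R=rot(o).as_matrix()
        return K,R@H[:3,:3],R@H[:3,3]+o['tcp_pos']
    R=np.array(c['R']);return K,R.T,-R.T@np.array(c['t'])
def snap(n):
    o=arm.get_obs();im=arm.snapshot(n);return im,cam(n,o)
def ray(C,uv,z):
    K,R,p=C; uv=np.atleast_2d(np.float64(uv))
    d=(R@np.linalg.inv(K)@np.c_[uv,np.ones(len(uv))].T).T
    return p+d*((z-p[2])/d[:,2])[:,None]
def proj(C,X):
    K,R,p=C; x=(np.atleast_2d(X)-p)@R@K.T; return x[:,:2]/x[:,2:]
def blobs(mask,C,z,amin=30,n=6):
    "contours of a mask cast on plane z -> (area mm2, centre mm, size mm, angle deg of the long side, pixel)"
    cs,_=cv2.findContours(mask.astype(np.uint8)*255,cv2.RETR_EXTERNAL,cv2.CHAIN_APPROX_NONE)
    out=[]
    for c in sorted(cs,key=cv2.contourArea,reverse=True)[:n]:
        if cv2.contourArea(c)<amin: continue
        P=(ray(C,c[:,0],z)[:,:2]*1000).astype(np.float32)
        (cx,cy),(w,h),_=r=cv2.minAreaRect(P)
        b=cv2.boxPoints(r);e=[b[1]-b[0],b[2]-b[1]];e=max(e,key=np.linalg.norm)
        a=(np.degrees(np.arctan2(e[1],e[0]))+90)%180-90
        out.append((cv2.contourArea(P),(round(cx,1),round(cy,1)),(round(max(w,h),1),round(min(w,h),1)),round(a,1),c[:,0].mean(0).round()))
    return out
def goto(xyz,yaw):
    """Tool down at yaw (deg; tool x heading in world, mod 180). Prints turn and shift (mm) after levelling turn"""
    o=arm.get_obs();R=rot(o);y=np.radians(yaw)
    best=None
    for k in (0,180):
        a=y+np.radians(k);x=np.array([np.cos(a),np.sin(a),0]);z=np.array([0,0,-1.])
        T=Rot.from_matrix(np.c_[x,np.cross(z,x),z]);v=(R.inv()*T).as_rotvec()
        if best is None or np.linalg.norm(v)<np.linalg.norm(best[0]): best=(v,T)
    v,T=best;d=T.inv().apply(np.array(xyz)-o['tcp_pos'])*1000
    print('turn',v.round(3),'then shift mm',d.round(1),'rows >=',round(max(np.abs(d))/41.7,1),'turnrows',round(np.linalg.norm(v)/.12,1))
E
python3 - <<'E'
from h import *
im=cv2.imread('pics/top0.png');C=cam('top');print(C[2])
hsv=cv2.cvtColor(im,cv2.COLOR_BGR2HSV);H,S,V=cv2.split(hsv)
def sub(m,x0,x1,y0,y1):
    k=np.zeros_like(m);k[y0:y1,x0:x1]=1;return m&(k>0)
print('granite',blobs(sub(V<60,385,475,190,300),C,.05,n=1))
print('bright on granite',blobs(sub((V>110)&(S<60),395,462,200,290),C,.08))
print('mat-bright',blobs(sub((V>150)&(S<60),116,216,190,304),C,.005))
print('mat-dark',blobs(sub((V<85)&(S<90),118,214,192,302),C,.012))
print('wells',blobs(sub((H>100)&(H<125)&(S>120)&(V>100),257,344,203,240),C,.008))
o=arm.get_obs();R=rot(o);print(R.as_matrix().round(3))
E
```

```text
[ 0.3563176  -0.04784846  1.58880776]
granite [(1039.2202552414965, (476.8, -255.5), (254.8, 95.5), np.float32(23.4), array([400., 259.]))]
bright on granite [(2461.213970931247, (548.4, -298.4), (63.3, 43.5), np.float32(-7.8), array([415., 223.])), (1393.649488022551, (439.7, -289.7), (70.8, 24.2), np.float32(15.4), array([413., 266.]))]
mat-bright [(34129.09006081242, (498.0, 337.6), (294.9, 253.0), np.float32(-0.1), array([169., 255.])), (1863.0084990542382, (432.5, 366.2), (106.6, 39.2), np.float32(85.3), array([154., 270.])), (1041.9201665800065, (609.0, 421.6), (58.9, 57.8), np.float32(17.5), array([134., 204.])), (624.3080896455795, (551.2, 288.7), (44.0, 17.7), np.float32(-82.9), array([185., 226.])), (536.5482609570026, (393.4, 437.4), (58.1, 39.4), np.float32(-46.7), array([127., 287.])), (314.7604328286834, (492.0, 405.4), (47.4, 20.5), np.float32(-59.3), array([140., 247.]))]
mat-dark [(1176.417215671856, (551.2, 287.9), (70.5, 39.1), np.float32(-82.9), array([185., 225.]))]
wells [(2852.6551659444813, (563.1, 73.7), (68.0, 46.4), np.float32(3.2), array([268., 221.])), (2832.0641863546334, (572.3, -92.3), (67.6, 46.6), np.float32(4.3), array([331., 217.])), (1843.8252630531933, (559.9, 16.0), (79.5, 26.7), np.float32(3.3), array([290., 222.])), (1835.197775447683, (563.5, -35.8), (77.8, 26.9), np.float32(3.2), array([310., 220.]))]
[[-0.943  0.333 -0.   ]
 [ 0.333  0.943 -0.002]
 [-0.    -0.002 -1.   ]]
```

```bash
python3 - <<'E'
from h import *
goto([.46,.30,.30],183)
E
```

```text
turn [-0.002 -0.    -0.392] then shift mm [-236.3 -301.6    2. ] rows >= 7.2 turnrows 3.3
```

Emit:
{"method": "arm_command", "body": {"motion": [0,0,0,0,0,-0.098,88,0,0,0,0,0,-0.098,88,0,0,0,0,0,-0.098,88,0,0,0,0,0,-0.098,88,-24,-30,0,0,0,0,88,-24,-30,0,0,0,0,88,-24,-30,0,0,0,0,88,-24,-30,0,0,0,0,88,-24,-30,0,0,0,0,88,-24,-30,0,0,0,0,88,-24,-30,0,0,0,0,88,-24,-30,0,0,0,0,88,-22,-30,0,0,0,0,88,-22,-30,0,0,0,0,88,0,0,0,0,0,0,88,0,0,0,0,0,0,88]}}

```text
time: 1.43
tcp_pos: [0.4613, 0.2992, 0.3022]
tcp_rot: [-0.0, -0.023, 1.0, -0.001]
ft_force: [-1.0, 1.2, -0.2]
width: 0.999
gripper_force: 0.0
```

```bash
python3 - <<'E'
from h import *
im,C=snap('wrist');cv2.imwrite('pics/w1.png',im);np.savez('w1.npz',K=C[0],R=C[1],p=C[2])
o=arm.get_obs();print(o['tcp_pos'],o['time'],C[2])
goto([.47,-.20,.32],183)
E
```

```text
[0.4598038  0.30139535 0.30240552] 1.4833 [0.38578078 0.29534941 0.38478509]
turn [-0.    -0.001 -0.002] then shift mm [  16.1 -501.2  -17.6] rows >= 12.0 turnrows 0.0
```

View pics/w1.png

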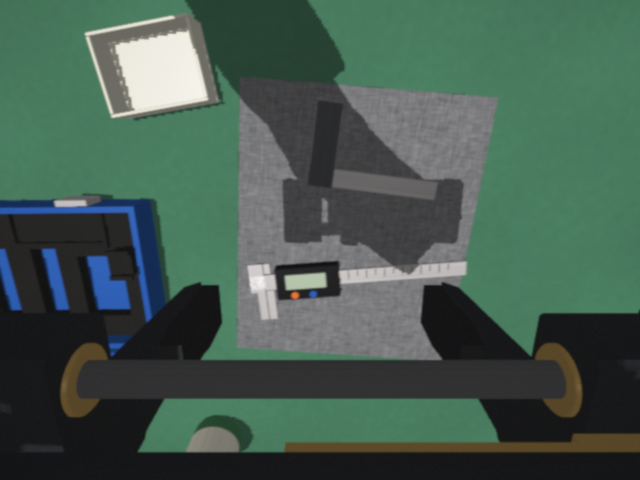

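Wrist view: the square's stock is at (326,143), with its blade running to (437,190). The caliper slider is at (308,281) with its tail to the right (+y). Next I look at the granite.

Emit:
{"method": "arm_command", "body": {"motion": [0,-40,0,0,0,0,88,1,-40,-1,0,0,0,88,1,-40,-1,0,0,0,88,1,-40,-1,0,0,0,88,1,-40,-1,0,0,0,88,1,-40,-1,0,0,0,88,1,-40,-1,0,0,0,88,1,-40,-1,0,0,0,88,1,-40,-1,0,0,0,88,1,-40,-1,0,0,0,88,1,-40,-1,0,0,0,88,1,-40,-1,0,0,0,88,1,-20,-1,0,0,0,88,0,0,0,0,0,0,88,0,0,0,0,0,0,88]}}

```text
time: 2.73
tcp_pos: [0.4741, -0.1971, 0.3145]
tcp_rot: [0.0, -0.026, 1.0, 0.001]
ft_force: [0.5, 0.5, -0.7]
width: 1.0
gripper_force: 0.0
```

```bash
python3 - <<'E'
from h import *
im,C=snap('wrist');cv2.imwrite('pics/w2.png',im);np.savez('w2.npz',K=C[0],R=C[1],p=C[2])
o=arm.get_obs();print(o['tcp_pos'],o['time'],C[2])
H,S,V=cv2.split(cv2.cvtColor(im,cv2.COLOR_BGR2HSV))
print(blobs((V>110)&(S<60),C,.08,200))
E
```

```text
[ 0.47424671 -0.19573701  0.31462165] 2.7833 [ 0.39856434 -0.20166388  0.39706539]
[(1741.1396397138014, (442.7, -290.1), (71.7, 28.3), np.float32(15.2), array([216., 166.])), (1823.0258455802687, (547.2, -298.9), (70.9, 44.8), np.float32(-7.6), array([213., 277.])), (1016.891792377457, (384.7, -183.5), (61.2, 19.7), np.float32(1.7), array([344., 101.])), (772.9834791136673, (365.8, 43.7), (59.7, 16.0), np.float32(17.2), array([631.,  94.])), (1349.2712140502408, (668.0, -386.2), (96.4, 17.1), np.float32(-87.0), array([128., 385.])), (1417.4237602585927, (706.5, -157.1), (45.4, 43.7), np.float32(-87.0), array([349., 428.]))]
```

View pics/w2.png

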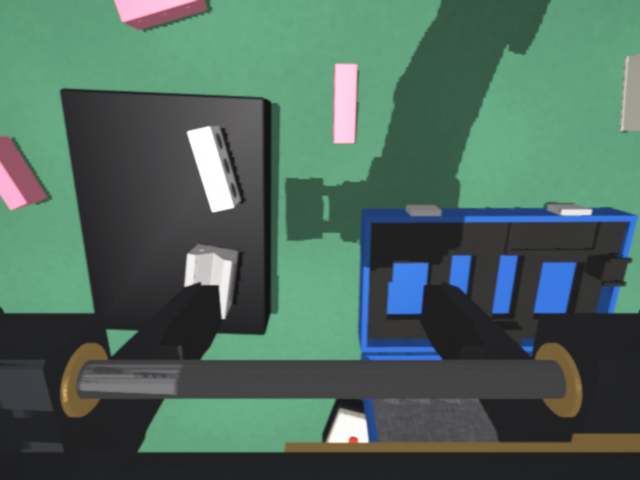

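V-block at (213,275) and parallel at (214,168), both bright on black granite. Now I'll refine the parallel's top face and the case pose in a close crop.

```bash
python3 - <<'E'
from h import *
im=cv2.imread('pics/w2.png');d=np.load('w2.npz');C=(d['K'],d['R'],d['p'])
H,S,V=cv2.split(cv2.cvtColor(im,cv2.COLOR_BGR2HSV))
k=np.zeros(V.shape,bool);k[110:225,170:260]=1
for t in (150,190,220,240): print(t,blobs((V>t)&(S<60)&k,C,.08,200,2))
blue=(H>100)&(H<125)&(S>120)&(V>60)
k=np.zeros(V.shape,bool);k[195:345,350:640]=1
for b in blobs(blue&k,C,.038,100,1): print('case outer',b)
# outer front rim edge: first blue pixel by column
for u in range(370,640,20):
    if 400<u<445 or 540<u<595: continue
    v=np.argmax(blue[200:260,u])+200; print(u,v,(ray(C,[u,v],.038)[0]*1000).round(1))
for v in (240,260,280,300,320):
    r=np.where(blue[v,350:640])[0]+350; print(v,(ray(C,[r[0],v],.038)[0]*1000).round(1),(ray(C,[r[-1],v],.038)[0]*1000).round(1))
crop=cv2.resize(np.hstack([im[110:330,160:280]]),None,fx=2.5,fy=2.5,interpolation=cv2.INTER_CUBIC)
t=cv2.resize(cv2.imread('pics/top0.png')[190:300,380:480],None,fx=5,fy=5,interpolation=cv2.INTER_CUBIC)
cv2.imwrite('pics/c1.png',np.hstack([crop,t]))
E
```

```text
150 [(1464.5974842221476, (443.4, -292.6), (70.9, 21.9), np.float32(15.4), array([211., 169.]))]
190 [(1375.6847864286974, (443.5, -292.9), (70.2, 20.7), np.float32(15.5), array([210., 169.]))]
220 [(1323.6736456616782, (443.5, -293.0), (69.8, 20.0), np.float32(15.5), array([210., 169.]))]
240 [(1260.5128228086978, (443.5, -292.9), (69.3, 19.2), np.float32(15.4), array([210., 169.]))]
case outer (5129.510476091804, (548.3, -14.7), (276.2, 155.1), np.float32(-86.3), array([463., 250.]))
370 209 [ 479.4 -148.6   38. ]
390 209 [ 478.4 -128.8   38. ]
450 208 [474.2 -69.5  38. ]
470 209 [474.2 -49.5  38. ]
490 208 [472.1 -29.9  38. ]
510 209 [472.1  -9.9  38. ]
530 208 [470.    9.7  38. ]
610 208 [465.8  88.8  38. ]
630 214 [470.8 110.5  38. ]
240 [ 512.1 -154.8   38. ] [497.6 119.6  38. ]
260 [ 533.8 -152.9   38. ] [525.2   8.3  38. ]
280 [ 556.2 -152.1   38. ] [544.4  71.9  38. ]
300 [ 579.5 -150.1   38. ] [565.  123.8  38. ]
320 [ 603.6 -149.2   38. ] [ 603.  -139.4   38. ]
```

View pics/c1.png

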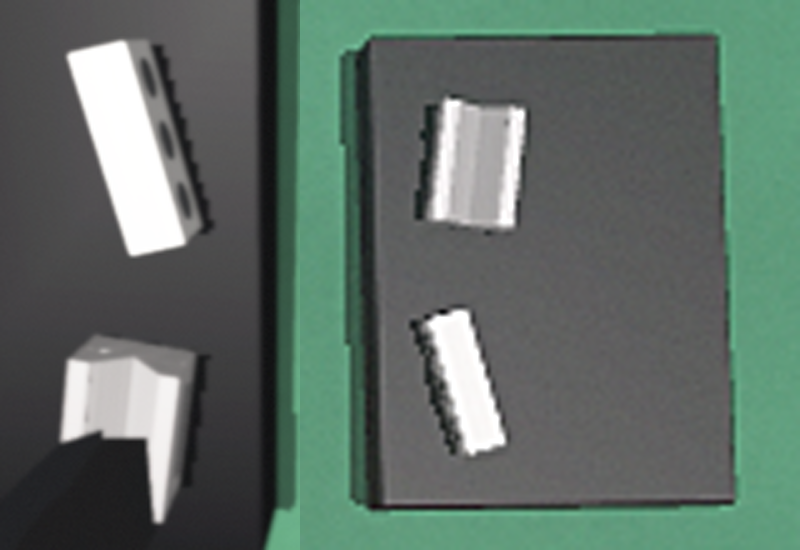

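Crop confirms the choice: the white bar with three dark holes is the parallel, and the other piece is the V-block. Next I hover over the V-block.

```bash
python3 - <<'E'
from h import *
goto([.547,-.301,.28],172.3)
E
```

```text
turn [0.002 0.    0.189] then shift mm [-86.2 -94.6  34.6] rows >= 2.3 turnrows 1.6
```

Emit:
{"method": "arm_command", "body": {"motion": [0,0,0,0,0,0.095,88,0,0,0,0,0,0.094,88,-21.5,-23.5,9,0,0,0,88,-21.5,-23.5,9,0,0,0,88,-21.5,-23.5,9,0,0,0,88,-21.5,-23.5,8,0,0,0,88,0,0,0,0,0,0,88,0,0,0,0,0,0,88]}}

```text
time: 3.45
tcp_pos: [0.5472, -0.3008, 0.2787]
tcp_rot: [-0.0, 0.067, 0.998, 0.001]
ft_force: [-0.5, 0.3, 0.0]
width: 0.999
gripper_force: 0.0
```

```bash
cat >> h.py <<'E'
def toolrel(P,z=None):
    "world mm point(s) -> tool-frame mm (x,y)"
    o=arm.get_obs();return rot(o).inv().apply(np.array(P)/1000-o['tcp_pos'])*1000
E
python3 - <<'E'
from h import *
im,C=snap('wrist');cv2.imwrite('pics/w3.png',im)
o=arm.get_obs();print(o['tcp_pos'])
H,S,V=cv2.split(cv2.cvtColor(im,cv2.COLOR_BGR2HSV))
print(proj(C,[[.547,-.301,.08]]))
k=np.zeros(V.shape,bool);k[60:280,200:440]=1
m=(V>90)&(S<60)&k
for t in (90,130,180,210): print(t,blobs((V>t)&(S<60)&k,C,.08,200,3))
cv2.imwrite('pics/w3c.png',cv2.resize(im[60:320,180:460],None,fx=2,fy=2))
E
```

```text
[ 0.54691451 -0.29967918  0.27923264]
[[320.91500432 221.59338407]]
90 [(2493.2192982053384, (550.0, -300.8), (65.3, 40.5), np.float32(-7.5), array([322., 224.])), (1027.033166794572, (452.0, -290.7), (53.3, 21.9), np.float32(15.2), array([317.,  92.]))]
130 [(2271.0308429272845, (550.3, -300.8), (62.9, 38.5), np.float32(-7.3), array([322., 224.])), (987.1297698058188, (452.0, -290.7), (52.8, 21.2), np.float32(15.4), array([317.,  92.]))]
180 [(948.9173887935467, (451.9, -290.7), (52.4, 20.6), np.float32(15.3), array([317.,  92.])), (180.74675365071744, (548.3, -313.2), (27.8, 8.3), np.float32(-6.2), array([305., 225.]))]
210 [(929.2450402989052, (451.9, -290.7), (52.0, 20.2), np.float32(15.4), array([317.,  92.]))]
```

View pics/w3c.png

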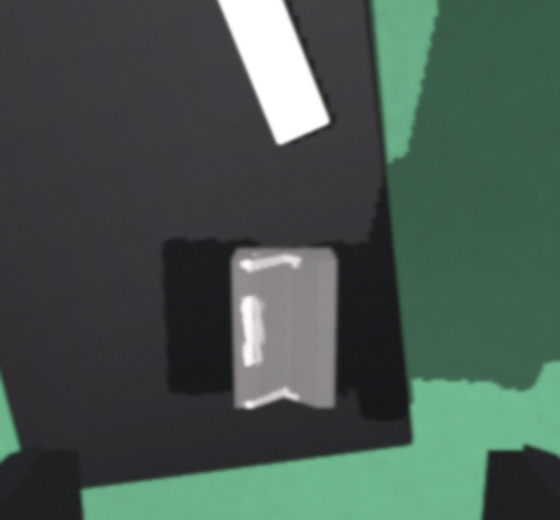

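V-block is centred under the tool, at (322,224) in the full frame. I descend and grip its top 14 mm.

```bash
python3 - <<'E'
from h import *
goto([.5512,-.3008,.1295],172.5)
E
```

```text
turn [ 0.002 -0.001 -0.002] then shift mm [ -4.4  -0.6 149.7] rows >= 3.6 turnrows 0.0
```

Emit:
{"method": "arm_command", "body": {"motion": [-4.4,-0.6,0,0,0,0,70,0,0,30,0,0,0,70,0,0,30,0,0,0,70,0,0,30,0,0,0,70,0,0,30,0,0,0,70,0,0,19,0,0,0,70,0,0,10,0,0,0,70,0,0,0,0,0,0,70,0,0,0,0,0,0,30,0,0,0,0,0,0,30,0,0,0,0,0,0,30,0,0,0,0,0,0,30,0,0,0,0,0,0,30,0,0,0,0,0,0,30,0,0,0,0,0,0,30], "grip_force": 35}}

```text
time: 4.75
tcp_pos: [0.5513, -0.3033, 0.1319]
tcp_rot: [0.001, 0.068, 0.998, 0.0]
ft_force: [-0.7, 2.2, 6.8]
width: 0.445
gripper_force: 35.0
```

Emit:
{"method": "arm_command", "body": {"motion": [0,0,-10,0,0,0,30,0,0,-20,0,0,0,30,0,0,-30,0,0,0,30,0,0,-30,0,0,0,30,0,0,-30,0,0,0,30,0,0,-30,0,0,0,30,0,0,0,0,0,0,30,0,0,0,0,0,0,30]}}

```text
time: 5.42
tcp_pos: [0.5505, -0.3046, 0.2822]
tcp_rot: [0.001, 0.069, 0.998, -0.001]
ft_force: [0.6, 0.0, -3.5]
width: 0.45
gripper_force: 35.0
```

```bash
python3 - <<'E'
from h import *
o=arm.get_obs();print(o['tcp_pos'],o['ft_force'],o['width']*88.1)
goto([.500,-.060,.28],183.3)
E
```

```text
[ 0.55051319 -0.30464666  0.28220615] [ 0.57004306  0.04671657 -3.47606323] 39.65984793052201
turn [-0.002  0.002 -0.195] then shift mm [ 36.3 247.1   2.2] rows >= 5.9 turnrows 1.6
```

Emit:
{"method": "arm_command", "body": {"motion": [0,0,0,0,0,-0.098,30,0,0,0,0,0,-0.097,30,-6,35,-1,0,0,0,30,-6,35,-1,0,0,0,30,-6,35,-1,0,0,0,30,-6,35,-1,0,0,0,30,-6,35,-1,0,0,0,30,-6,35,-1,0,0,0,30,-3,35,0,0,0,0,30,0,0,0,0,0,0,30,0,0,0,0,0,0,30,0,0,0,0,0,0,30]}}

```text
time: 6.42
tcp_pos: [0.5739, -0.058, 0.285]
tcp_rot: [-0.002, -0.029, 1.0, -0.001]
ft_force: [0.5, -0.8, -3.2]
width: 0.454
gripper_force: 35.0
```

```bash
python3 - <<'E'
from h import *
im,C=snap('wrist');cv2.imwrite('pics/w4.png',im);np.savez('w4.npz',K=C[0],R=C[1],p=C[2])
o=arm.get_obs();print(o['tcp_pos'],o['tcp_rot'])
H,S,V=cv2.split(cv2.cvtColor(im,cv2.COLOR_BGR2HSV))
blue=(H>100)&(H<125)&(S>120)&(V>60)
k=np.zeros(V.shape,bool);k[20:300]=1
for b in blobs(blue&k,C,.008,100,6): print(b)
E
```

```text
[ 0.574078   -0.05891865  0.28521539] [-1.72031446e-03 -2.82209380e-02  9.99599978e-01 -7.09673292e-04]
(6590.14564538408, (627.1, 75.8), (160.6, 122.7), np.float32(-75.1), array([467., 263.]))
(4898.4941980266485, (577.7, -14.1), (308.1, 200.4), np.float32(-87.1), array([331., 152.]))
(2921.060812220676, (566.2, 72.5), (69.2, 43.9), np.float32(3.2), array([455., 201.]))
(2752.8121134461835, (575.8, -96.1), (68.3, 47.1), np.float32(3.4), array([282., 198.]))
(1940.1975331594967, (563.1, 14.0), (80.5, 25.2), np.float32(3.2), array([396., 194.]))
(1806.702233849559, (561.0, -39.3), (70.0, 27.1), np.float32(3.4), array([342., 189.]))
```

View pics/w4.png

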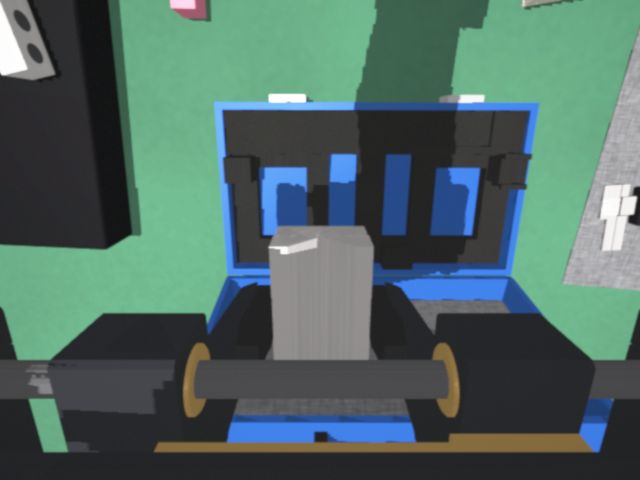

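Held block is centred at column 321, as it should be, and the wells are clear at (282,198), (342,189), (396,194) and (455,201). I lower the V-block into the -y outer well.

```bash
python3 - <<'E'
from h import *
goto([.5748,-.0956,.110],183.2)
E
```

```text
turn [-0.001 -0.003  0.001] then shift mm [  1.3 -36.7 175.2] rows >= 4.2 turnrows 0.0
```

Emit:
{"method": "arm_command", "body": {"motion": [1.3,-18.4,0,0,0,0,30,0,-18.3,0,0,0,0,30,0,0,30,0,0,0,30,0,0,35,0,0,0,30,0,0,35,0,0,0,30,0,0,35,0,0,0,30,0,0,25,0,0,0,30,0,0,15,0,0,0,30,0,0,0,0,0,0,30,0,0,0,0,0,0,30,0,0,0,0,0,0,30]}}

```text
time: 7.38
tcp_pos: [0.5765, -0.0949, 0.1125]
tcp_rot: [0.001, -0.028, 1.0, -0.0]
ft_force: [0.5, -0.4, -2.4]
width: 0.451
gripper_force: 35.0
```

```bash
python3 - <<'E'
from h import *
o=arm.get_obs();print(o['ft_force'])
goto([.5752,-.0956,.091],183.2)
E
```

```text
[ 0.49312309 -0.39495165 -2.44138199]
turn [-0.001  0.001  0.001] then shift mm [ 1.3 -0.6 21.5] rows >= 0.5 turnrows 0.0
```

Emit:
{"method": "arm_command", "body": {"motion": [0.6,0,4,0,0,0,30,0,0,4,0,0,0,30,0,0,4,0,0,0,30,0,0,4,0,0,0,30,0,0,2,0,0,0,30,0,0,0,0,0,0,30,0,0,0,0,0,0,30]}}

```text
time: 7.97
tcp_pos: [0.5752, -0.0938, 0.0935]
tcp_rot: [-0.0, -0.029, 1.0, 0.0]
ft_force: [0.8, -0.6, -2.3]
width: 0.451
gripper_force: 35.0
```

Emit:
{"method": "arm_command", "body": {"motion": [0,0,2,0,0,0,30,0,0,1.5,0,0,0,30,0,0,0,0,0,0,30,0,0,0,0,0,0,30]}}

```text
time: 8.3
tcp_pos: [0.5753, -0.0939, 0.0902]
tcp_rot: [-0.0, -0.029, 1.0, 0.0]
ft_force: [-0.3, -0.2, -3.9]
width: 0.451
gripper_force: 35.0
```

Still carrying; one more millimetre, then open slightly and rise.

Emit:
{"method": "arm_command", "body": {"motion": [0,0,1,0,0,0,30,0,0,0,0,0,0,30,0,0,0,0,0,0,48,0,0,0,0,0,0,48,0,0,0,0,0,0,48,0,0,-10,0,0,0,48,0,0,-20,0,0,0,48,0,0,-40,0,0,0,60,0,0,-40,0,0,0,60,0,0,-40,0,0,0,60,0,0,-40,0,0,0,60,0,0,0,0,0,0,60,0,0,0,0,0,0,60]}}

```text
time: 9.38
tcp_pos: [0.5765, -0.094, 0.2824]
tcp_rot: [0.003, -0.029, 1.0, -0.0]
ft_force: [-0.5, -0.4, 0.5]
width: 0.684
gripper_force: 0.0
```

```bash
python3 - <<'E'
from h import *
im,C=snap('wrist');cv2.imwrite('pics/w5.png',im)
o=arm.get_obs();print(o['tcp_pos'],o['ft_force'],o['time'])
H,S,V=cv2.split(cv2.cvtColor(im,cv2.COLOR_BGR2HSV))
k=np.zeros(V.shape,bool);k[100:290,250:400]=1
print(blobs((V>85)&(S<60)&k,C,.038,200,3))
cv2.imwrite('pics/w5c.png',cv2.resize(im[60:320,180:520],None,fx=1.8,fy=1.8))
goto([.4435,-.293,.28],195.4)
E
```

```text
[ 0.57530992 -0.09403476  0.28026672] [-1.19304373  0.49606204  0.54754808] 9.4333
[(2445.907105586026, (573.3, -94.6), (63.3, 41.6), np.float32(3.4), array([322., 202.]))]
turn [-0.001  0.002 -0.211] then shift mm [ 179.9 -156.8    0.3] rows >= 4.3 turnrows 1.8
```

View pics/w5c.png

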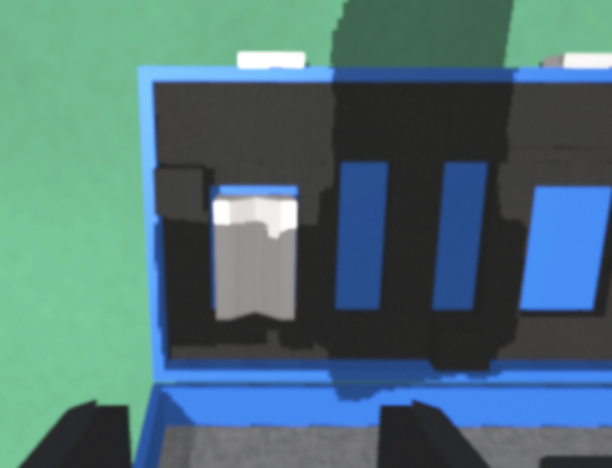

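V-block sits in the -y outer well. Next is the parallel.

Emit:
{"method": "arm_command", "body": {"motion": [0,0,0,0,0,-0.106,60,0,0,0,0,0,-0.105,60,30,-26,0,0,0,0,60,30,-26,0,0,0,0,60,30,-26,0,0,0,0,60,30,-26,0,0,0,0,60,30,-26,0,0,0,0,60,30,-27,0,0,0,0,60,0,0,0,0,0,0,60,0,0,0,0,0,0,60,0,0,35,0,0,0,60,0,0,35,0,0,0,60,0,0,30,0,0,0,60,0,0,0,0,0,0,60,0,0,0,0,0,0,60]}}

```text
time: 10.68
tcp_pos: [0.4435, -0.2909, 0.1778]
tcp_rot: [-0.002, -0.136, 0.991, 0.002]
ft_force: [1.1, -1.0, 0.1]
width: 0.679
gripper_force: 0.0
```

```bash
python3 - <<'E'
from h import *
im,C=snap('wrist')
H,S,V=cv2.split(cv2.cvtColor(im,cv2.COLOR_BGR2HSV))
k=np.zeros(V.shape,bool);k[60:480,220:420]=1
print(blobs((V>190)&(S<60)&k,C,.08,200,3))
goto([.443,-.293,.1295],195.4)
E
```

```text
[(1353.7326007364318, (441.2, -294.0), (73.3, 20.4), np.float32(15.6), array([317., 264.]))]
turn [0.001 0.    0.003] then shift mm [ 1.7 -0.9 49.8] rows >= 1.2 turnrows 0.0
```

Emit:
{"method": "arm_command", "body": {"motion": [1.7,-1,25,0,0,0,60,0,0,15,0,0,0,60,0,0,9,0,0,0,60,0,0,0,0,0,0,60,0,0,0,0,0,0,10,0,0,0,0,0,0,10,0,0,0,0,0,0,10,0,0,0,0,0,0,10,0,0,0,0,0,0,10,0,0,0,0,0,0,10,0,0,0,0,0,0,10,0,0,-10,0,0,0,10,0,0,-25,0,0,0,10,0,0,-35,0,0,0,10,0,0,-40,0,0,0,10,0,0,-40,0,0,0,10,0,0,0,0,0,0,10]}}

```text
time: 12.15
tcp_pos: [0.4452, -0.2955, 0.2873]
tcp_rot: [0.005, -0.134, 0.991, -0.004]
ft_force: [0.8, -0.2, -3.3]
width: 0.222
gripper_force: 35.0
```

```bash
python3 - <<'E'
from h import *
o=arm.get_obs();print(o['tcp_pos'],o['ft_force'],o['width']*88.1)
goto([.568,-.039,.28],183.2)
E
```

```text
[ 0.44524246 -0.29552579  0.28728426] [ 0.76653605 -0.18954224 -3.33791853] 19.551949770393392
turn [-0.007  0.01   0.213] then shift mm [-136.9  249.3    7.3] rows >= 6.0 turnrows 1.8
```

Emit:
{"method": "arm_command", "body": {"motion": [0,0,0,0,0,0.107,10,0,0,0,0,0,0.106,10,0,35,0,0,0,0,10,-18,34,1,0,0,0,10,-18,34,1,0,0,0,10,-20,34,1,0,0,0,10,-20,34,1,0,0,0,10,-20,30,1,0,0,0,10,-20,25,0,0,0,0,10,-20,23,0,0,0,0,10,0,0,0,0,0,0,10,0,0,0,0,0,0,10,0,0,0,0,0,0,10]}}

```text
time: 13.23
tcp_pos: [0.5629, -0.0391, 0.2745]
tcp_rot: [-0.001, -0.028, 1.0, -0.001]
ft_force: [0.6, -0.3, -2.6]
width: 0.221
gripper_force: 35.0
```

```bash
python3 - <<'E'
from h import *
im,C=snap('wrist');cv2.imwrite('pics/w6.png',im)
o=arm.get_obs();print(o['tcp_pos'])
H,S,V=cv2.split(cv2.cvtColor(im,cv2.COLOR_BGR2HSV))
blue=(H>100)&(H<125)&(S>120)&(V>60)
k=np.zeros(V.shape,bool);k[120:290]=1
for b in blobs(blue&k,C,.008,100,6): print(b)
E
```

```text
[ 0.56278382 -0.03987796  0.27461441]
(3172.5809228309226, (567.2, -10.7), (298.3, 166.4), np.float32(-86.7), array([311., 167.]))
(2898.9429749122355, (566.2, 72.1), (67.6, 44.2), np.float32(3.1), array([437., 213.]))
(2728.472909830947, (599.9, 75.3), (130.1, 91.1), np.float32(-86.7), array([455., 265.]))
(1979.0140879026367, (563.5, 13.6), (79.7, 25.9), np.float32(3.2), array([377., 206.]))
(1317.2896353704855, (552.1, -39.6), (51.1, 26.9), np.float32(2.7), array([322., 192.]))
(131.66804686049, (544.0, -98.8), (45.4, 4.7), np.float32(-85.5), array([260., 181.]))
```

```bash
python3 - <<'E'
from h import *
goto([.565,-.0391,.093],183.2)
E
```

```text
turn [-0.001 -0.003 -0.001] then shift mm [ -2.3   0.7 181.6] rows >= 4.4 turnrows 0.0
```

Emit:
{"method": "arm_command", "body": {"motion": [-2.3,0.5,30,0,0,0,10,0,0,35,0,0,0,10,0,0,35,0,0,0,10,0,0,30,0,0,0,10,0,0,20,0,0,0,10,0,0,10,0,0,0,10,0,0,5,0,0,0,10,0,0,5,0,0,0,10,0,0,4,0,0,0,10,0,0,4,0,0,0,10,0,0,3,0,0,0,10,0,0,0,0,0,0,10,0,0,0,0,0,0,10]}}

```text
time: 14.37
tcp_pos: [0.5664, -0.0376, 0.0945]
tcp_rot: [0.0, -0.028, 1.0, 0.0]
ft_force: [0.8, 0.7, -3.1]
width: 0.226
gripper_force: 35.0
```

Emit:
{"method": "arm_command", "body": {"motion": [0,0,2,0,0,0,10,0,0,2,0,0,0,10,0,0,1.5,0,0,0,10,0,0,0,0,0,0,10,0,0,0,0,0,0,10]}}

```text
time: 14.78
tcp_pos: [0.5662, -0.0376, 0.0886]
tcp_rot: [-0.0, -0.028, 1.0, 0.0]
ft_force: [-0.1, 0.3, -1.4]
width: 0.224
gripper_force: 35.0
```

Emit:
{"method": "arm_command", "body": {"motion": [0,0,0,0,0,0,27,0,0,0,0,0,0,27,0,0,0,0,0,0,27,0,0,-10,0,0,0,27,0,0,-20,0,0,0,27,0,0,-40,0,0,0,50,0,0,-40,0,0,0,60,0,0,-40,0,0,0,60,0,0,-40,0,0,0,60,0,0,0,0,0,0,60,0,0,0,0,0,0,60]}}

```text
time: 15.7
tcp_pos: [0.5674, -0.0376, 0.282]
tcp_rot: [0.003, -0.028, 1.0, -0.0]
ft_force: [0.2, -0.7, 0.2]
width: 0.678
gripper_force: 0.0
```

```bash
python3 - <<'E'
from h import *
im,C=snap('wrist');cv2.imwrite('pics/w7.png',im)
H,S,V=cv2.split(cv2.cvtColor(im,cv2.COLOR_BGR2HSV))
k=np.zeros(V.shape,bool);k[100:290,230:400]=1
print(blobs((V>85)&(S<60)&k,C,.038,200,3))
cv2.imwrite('pics/w7c.png',cv2.resize(im[60:320,180:520],None,fx=1.8,fy=1.8))
t=arm.snapshot('top');cv2.imwrite('pics/top1.png',t);C=cam('top')
H,S,V=cv2.split(cv2.cvtColor(t,cv2.COLOR_BGR2HSV))
k=np.zeros(V.shape,bool);k[192:302,118:214]=1
print(blobs((V<85)&(S<90)&k,C,.012),blobs((V>150)&(S<40)&k,C,.01,n=3))
goto([.44,.30,.28],180)
E
```

```text
[(2669.2863262840547, (573.7, -94.0), (63.9, 44.6), np.float32(3.2), array([259., 209.])), (1424.2938521530596, (566.2, -38.3), (72.7, 21.2), np.float32(3.6), array([321., 204.]))]
[(1169.6126659861766, (551.2, 287.9), (70.5, 39.1), np.float32(-82.9), array([185., 225.]))] [(67940.01924068993, (497.5, 336.6), (283.6, 246.6), np.float32(-0.1), array([165., 247.]))]
turn [-0.    -0.001  0.056] then shift mm [125.6 337.9  -1.4] rows >= 8.1 turnrows 0.5
```

View pics/w7c.png

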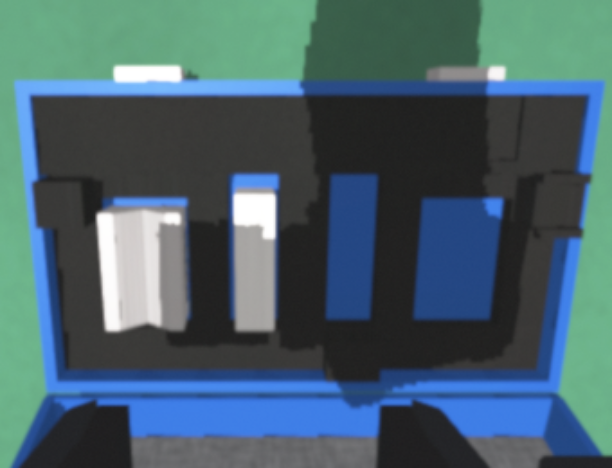

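Both blocks are seated. Now over to the square.

Emit:
{"method": "arm_command", "body": {"motion": [0,0,0,0,0,0.056,60,18,35,0,0,0,0,60,18,35,0,0,0,0,60,18,35,0,0,0,0,60,18,35,0,0,0,0,60,18,35,0,0,0,0,60,18,35,0,0,0,0,60,17,35,0,0,0,0,60,0,33,0,0,0,0,60,0,30,0,0,0,0,60,0,30,0,0,0,0,60,0,0,0,0,0,0,60,0,0,0,0,0,0,60]}}

```text
time: 16.88
tcp_pos: [0.4399, 0.3017, 0.2771]
tcp_rot: [-0.001, -0.002, 1.0, -0.001]
ft_force: [0.1, -0.8, 0.4]
width: 0.679
gripper_force: 0.0
```

```bash
python3 - <<'E'
from h import *
im,C=snap('wrist');cv2.imwrite('pics/w8.png',im);np.savez('w8.npz',K=C[0],R=C[1],p=C[2])
o=arm.get_obs();print(o['tcp_pos'],C[2])
H,S,V=cv2.split(cv2.cvtColor(im,cv2.COLOR_BGR2HSV))
for t in (40,55,70):
  k=np.zeros(V.shape,bool);k[60:290,180:460]=1
  print(t,blobs((V<t)&k,C,.018,150,4))
cv2.imwrite('pics/w8c.png',cv2.resize(im[40:330,150:510],None,fx=1.8,fy=1.8))
E
```

```text
[0.44034414 0.29968235 0.277165  ] [0.36446535 0.30102123 0.35990774]
40 []
55 [(1716.1410926096141, (408.4, 297.4), (79.9, 23.2), np.float32(-4.8), array([318., 170.]))]
70 [(21090.03310062946, (411.4, 302.3), (286.5, 157.3), np.float32(48.1), array([337., 176.]))]
```

View pics/w8c.png

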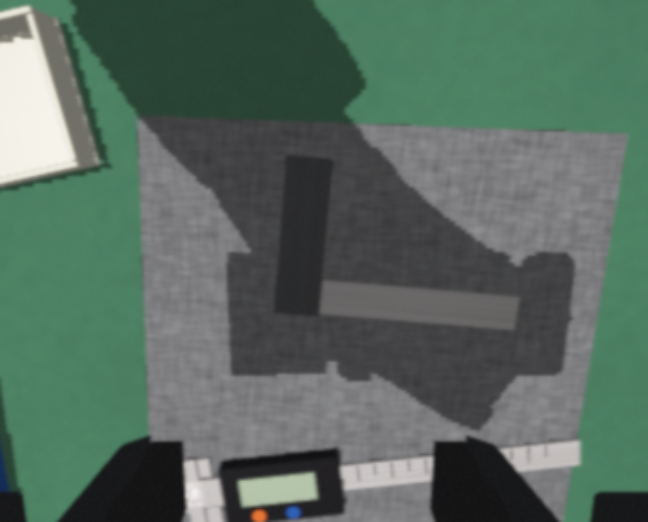

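Square's stock is at (318,170) in the full frame and measures 79.9 x 23.2 mm, which fits. The blade points to +y. I grip the stock.

```bash
python3 - <<'E'
from h import *
goto([.4084,.2974,.071],175.2);print(arm.get_obs()['joint_positions'].round(2))
E
```

```text
turn [-0.003 -0.003  0.085] then shift mm [ 31.6  -4.9 206.2] rows >= 4.9 turnrows 0.7
[-0.49  0.62 -0.32  1.87  0.28  0.71  0.6 ]
```

Emit:
{"method": "arm_command", "body": {"motion": [0,0,0,0,0,0.085,60,31.6,-4.9,0,0,0,0,60,0,0,35,0,0,0,60,0,0,35,0,0,0,60,0,0,35,0,0,0,60,0,0,35,0,0,0,50,0,0,30,0,0,0,50,0,0,20,0,0,0,50,0,0,8,0,0,0,50,0,0,0,0,0,0,50,0,0,0,0,0,0,50]}}

```text
time: 17.85
tcp_pos: [0.4095, 0.2971, 0.0809]
tcp_rot: [-0.0, 0.043, 0.999, -0.001]
ft_force: [-0.4, -0.3, 0.8]
width: 0.563
gripper_force: 0.0
```

```bash
python3 - <<'E'
from h import *
o=arm.get_obs();print(o['ft_force'])
goto([.4084,.2974,.071],175.2)
E
```

```text
[-0.41596826 -0.29018972  0.75013547]
turn [-0.001 -0.    -0.002] then shift mm [1.1 0.2 9.9] rows >= 0.2 turnrows 0.0
```

Emit:
{"method": "arm_command", "body": {"motion": [1,0,6,0,0,0,50,0,0,3.5,0,0,0,50,0,0,0,0,0,0,50,0,0,0,0,0,0,14,0,0,0,0,0,0,14,0,0,0,0,0,0,14,0,0,0,0,0,0,14,0,0,0,0,0,0,14,0,0,0,0,0,0,14,0,0,0,0,0,0,14], "grip_force": 40}}

```text
time: 18.68
tcp_pos: [0.4084, 0.2985, 0.0715]
tcp_rot: [0.0, 0.042, 0.999, 0.0]
ft_force: [-0.5, 0.7, 2.5]
width: 0.268
gripper_force: 40.0
```

Emit:
{"method": "arm_command", "body": {"motion": [0,0,-10,0,0,0,14,0,0,-25,0,0,0,14,0,0,-40,0,0,0,14,0,0,-40,0,0,0,14,0,0,-40,0,0,0,14,0,0,-35,0,0,0,14,0,0,0,0,0,0,14]}}

```text
time: 19.27
tcp_pos: [0.4101, 0.2996, 0.2674]
tcp_rot: [0.004, 0.043, 0.999, 0.004]
ft_force: [-0.5, 0.3, -4.2]
width: 0.265
gripper_force: 40.0
```

```bash
python3 - <<'E'
from h import *
o=arm.get_obs();print(o['ft_force'],o['width']*88.1)
goto([.43,.10,.28],93.2);print(o['joint_positions'].round(2))
E
```

```text
[-0.48646776  0.26975486 -4.23688292] 23.306462523308056
turn [1.200e-02 1.000e-03 1.429e+00] then shift mm [-200.4    8.8  -12.6] rows >= 4.8 turnrows 11.9
[-0.53  0.6  -0.3   1.96  0.29  0.62  0.47]
```

```bash
python3 - <<'E'
from h import *
d=np.load('w4.npz');C=(d['K'],d['R'],d['p']);im=cv2.imread('pics/w4.png')
a=np.radians(3.25);ex=np.array([np.cos(a),np.sin(a)]);ey=np.array([-np.sin(a),np.cos(a)])
H,S,V=cv2.split(cv2.cvtColor(im,cv2.COLOR_BGR2HSV))
blue=(H>100)&(H<125)&(S>120)&(V>60)
f=lambda uv,z:(lambda P:(P@ex,P@ey))(ray(C,uv,z)[0,:2]*1000)
L=[];
for u in list(range(230,265,8))+list(range(312,435,10))+list(range(490,530,8)):
    c=np.where(blue[85:130,u])[0]+85; L.append((f([u,c[0]-.5],.038)[0],f([u,c[-1]+.5],.038)[0]))
print('front rim outer/inner long.',np.median(L,0))
L=[]
for v in range(125,150,5):
    c=np.where(blue[v,200:560])[0]+200; l=c[c<300];r=c[c>480];L.append([f([q,v],.038)[1] for q in (l[0]-.5,l[-1]+.5,r[0]-.5,r[-1]+.5)])
print('side rims lateral',np.median(L,0))
e=lambda im,y0,y1,x0,x1,s:cv2.convertScaleAbs(cv2.resize(im[y0:y1,x0:x1],None,fx=s,fy=s,interpolation=cv2.INTER_CUBIC),alpha=3,beta=-40)
A=e(im,95,175,380,545,4);B=e(cv2.imread('pics/w2.png'),200,270,470,635,4)
cv2.imwrite('pics/g.png',np.vstack([A,B[:280]]));print(A.shape,B.shape)
E
```

```text
front rim outer/inner long. [477.43836253 484.4540886 ]
side rims lateral [-181.63280418 -173.86288222   82.68728174   91.03802737]
(320, 660, 3) (280, 660, 3)
```

View pics/g.png

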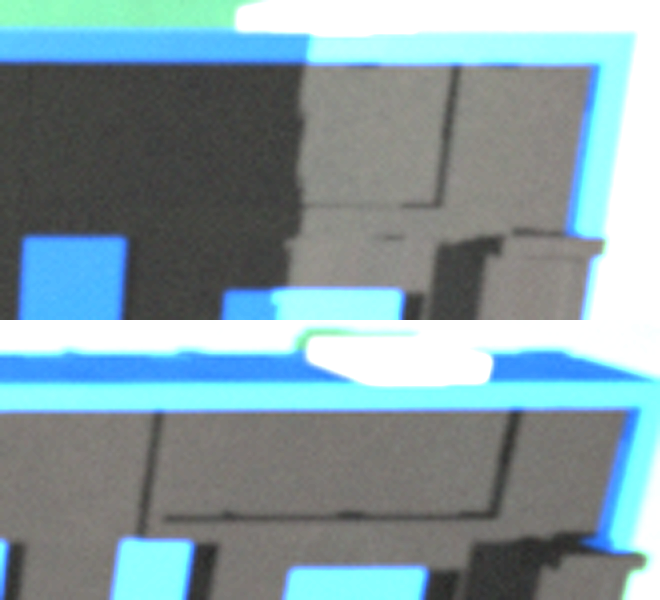

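```bash
python3 - <<'E'
from h import *
a=np.radians(3.25);ex=np.array([np.cos(a),np.sin(a)]);ey=np.array([-np.sin(a),np.cos(a)])
def go(n,pts):
    d=np.load(n);C=(d['K'],d['R'],d['p'])
    for z in (.034,.038):
        P=ray(C,pts,z)[:,:2]*1000;print(n,z,np.c_[P@ex-555.5,P@ey+44.8].round(1).tolist())
go('w4.npz',[[494.2,112],[489.5,146.2],[480,146.7],[394,112],[480,146.7]])
go('w2.npz',[[510,222.5],[505.7,254],[599,222.5],[593.7,248.7],[550,249],[550,221]])
E
```

```text
w4.npz 0.034 [[-70.1, 101.2], [-41.7, 101.0], [-41.2, 92.7], [-69.9, 15.6], [-41.2, 92.7]]
w4.npz 0.038 [[-70.0, 99.4], [-41.9, 99.2], [-41.5, 91.1], [-69.8, 14.9], [-41.5, 91.1]]
w2.npz 0.034 [[-69.8, 12.3], [-35.8, 12.8], [-69.4, 102.5], [-41.3, 103.1], [-41.2, 57.9], [-71.2, 52.6]]
w2.npz 0.038 [[-70.9, 10.2], [-37.3, 10.7], [-70.5, 99.4], [-42.7, 100.0], [-42.6, 55.3], [-72.3, 50.0]]
```

Emit:
{"method": "arm_command", "body": {"motion": [0,0,-2,0,0,0.119,14,0,0,-2,0,0,0.119,14,0,0,-2,0,0,0.119,14,0,0,-2,0,0,0.119,14,0,0,-2,0,0,0.119,14,0,0,-2,0,0,0.119,14,0,0,0,0,0,0.119,14,0,0,0,0,0,0.119,14,0,0,0,0,0,0.119,14,0,0,0,0,0,0.119,14,0,0,0,0,0,0.119,14,0,0,0,0,0,0.119,14,0,0,0,0,0,0,14,0,0,0,0,0,0,14]}}

```text
time: 20.43
tcp_pos: [0.4075, 0.2977, 0.2725]
tcp_rot: [0.0, 0.685, 0.729, -0.001]
ft_force: [0.1, 0.6, -3.9]
width: 0.263
gripper_force: 40.0
```

```bash
python3 - <<'E'
from h import *
o=arm.get_obs();print(o['tcp_pos'],o['width']*88.1,o['joint_positions'].round(2))
goto([.4973,.0405,.28],93.25)
E
```

```text
[0.40751237 0.2977085  0.27250677] 23.209664389894076 [-0.8   0.58  0.13  1.97 -0.12  0.6  -0.53]
turn [-0.002  0.002  0.005] then shift mm [-261.9   75.1   -7.5] rows >= 6.3 turnrows 0.0
```

Emit:
{"method": "arm_command", "body": {"motion": [-34,0,-1,0,0,0.005,14,-34,0,-1,0,0,0,14,-34,10,-1,0,0,0,14,-34,12,-1,0,0,0,14,-34,12,-1,0,0,0,14,-34,14,-1,0,0,0,14,-30,14,-1,0,0,0,14,-28,13,0,0,0,0,14,0,0,0,0,0,0,14,0,0,0,0,0,0,14,0,0,0,0,0,0,14]}}

```text
time: 21.35
tcp_pos: [0.4965, 0.041, 0.2798]
tcp_rot: [-0.001, 0.687, 0.726, -0.0]
ft_force: [0.1, 0.7, -3.5]
width: 0.267
gripper_force: 40.0
```

```bash
python3 - <<'E'
from h import *
im,C=snap('wrist');cv2.imwrite('pics/w9.png',im);np.savez('w9.npz',K=C[0],R=C[1],p=C[2])
o=arm.get_obs();print(o['tcp_pos'],o['ft_force'])
goto([.4973,.0405,.125],93.25)
P=np.array([[-78,136],[-72,130],[-42,100],[-42,14],[78,136]])
a=np.radians(3.25);ex=np.array([np.cos(a),np.sin(a)]);ey=np.array([-np.sin(a),np.cos(a)])
W=(P[:,:1]+555.5)*ex+(P[:,1:]-44.8)*ey
print(proj(C,np.c_[W/1000,np.full(5,.038)]).round(1))
e=im.copy()
for p in proj(C,np.c_[W/1000,np.full(5,.038)]): cv2.circle(e,tuple(int(q) for q in p),2,(0,0,255),-1)
cv2.imwrite('pics/w9e.png',cv2.convertScaleAbs(e,alpha=1.6))
E
```

```text
[0.49633724 0.04176141 0.27985981] [-0.15971609 -0.44774023 -3.53723153]
turn [-0.002 -0.001 -0.001] then shift mm [ -1.3   0.9 154.9] rows >= 3.7 turnrows 0.0
[[295.9 117.5]
 [303.2 125. ]
 [338.5 161.2]
 [337.3 254.9]
 [483.1 117.2]]
```

View pics/w9e.png

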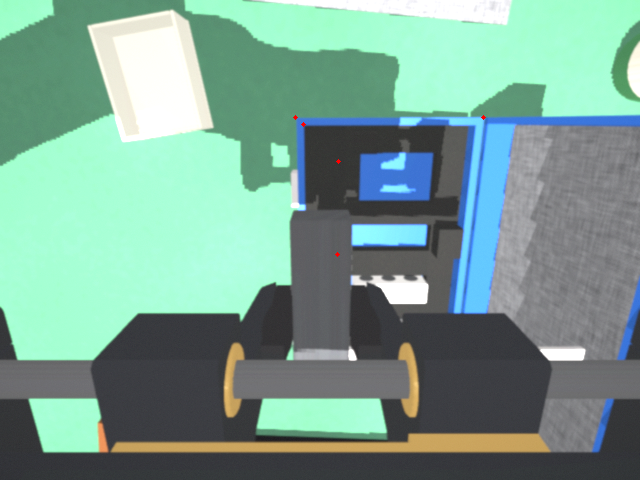

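Predicted corners, the red dots at (296,118), (303,125) and (483,117), fall on the case rim, so calibration holds at this heading. I lower the square.

Emit:
{"method": "arm_command", "body": {"motion": [-1,0.8,35,0,0,0,14,0,0,35,0,0,0,14,0,0,35,0,0,0,14,0,0,30,0,0,0,14,0,0,15,0,0,0,14,0,0,8,0,0,0,14,0,0,0,0,0,0,14,0,0,0,0,0,0,14]}}

```text
time: 22.07
tcp_pos: [0.4982, 0.0406, 0.1226]
tcp_rot: [-0.0, 0.687, 0.726, 0.0]
ft_force: [0.7, -1.3, -2.8]
width: 0.266
gripper_force: 40.0
```

```bash
python3 - <<'E'
from h import *
o=arm.get_obs();print(o['ft_force'])
goto([.4973,.0405,.1055],93.25)
E
```

```text
[ 0.71004546 -1.25900834 -2.84607625]
turn [ 0.    -0.001 -0.002] then shift mm [-0.1 -0.9 17.1] rows >= 0.4 turnrows 0.0
```

Emit:
{"method": "arm_command", "body": {"motion": [0,-0.4,4,0,0,0,14,0,0,4,0,0,0,14,0,0,3,0,0,0,14,0,0,2,0,0,0,14,0,0,0,0,0,0,14,0,0,0,0,0,0,14]}}

```text
time: 22.57
tcp_pos: [0.4977, 0.0396, 0.1093]
tcp_rot: [-0.0, 0.688, 0.726, 0.0]
ft_force: [-0.2, 0.6, -3.2]
width: 0.269
gripper_force: 40.0
```

Emit:
{"method": "arm_command", "body": {"motion": [0,0,1.5,0,0,0,14,0,0,1.5,0,0,0,14,0,0,0,0,0,0,14,0,0,0,0,0,0,14]}}

```text
time: 22.9
tcp_pos: [0.4976, 0.0396, 0.1061]
tcp_rot: [-0.0, 0.688, 0.726, -0.0]
ft_force: [1.0, -0.3, -3.0]
width: 0.267
gripper_force: 40.0
```

Emit:
{"method": "arm_command", "body": {"motion": [0,0,1,0,0,0,14,0,0,0.5,0,0,0,14,0,0,0,0,0,0,14,0,0,0,0,0,0,14]}}

```text
time: 23.23
tcp_pos: [0.4978, 0.0396, 0.1054]
tcp_rot: [0.0, 0.688, 0.726, 0.0]
ft_force: [-0.3, 0.1, 5.5]
width: 0.268
gripper_force: 40.0
```

Emit:
{"method": "arm_command", "body": {"motion": [0,0,0,0,0,0,36,0,0,0,0,0,0,36,0,0,0,0,0,0,36,0,0,-10,0,0,0,36,0,0,-20,0,0,0,50,0,0,-40,0,0,0,60,0,0,-40,0,0,0,60,0,0,-40,0,0,0,60,0,0,-25,0,0,0,60,0,0,0,0,0,0,60,0,0,0,0,0,0,60]}}

```text
time: 24.15
tcp_pos: [0.4982, 0.0396, 0.2815]
tcp_rot: [0.001, 0.688, 0.726, 0.002]
ft_force: [-0.4, 0.0, -0.8]
width: 0.683
gripper_force: 0.0
```

```bash
python3 - <<'E'
from h import *
im,C=snap('wrist');cv2.imwrite('pics/w10.png',im);np.savez('w10.npz',K=C[0],R=C[1],p=C[2])
H,S,V=cv2.split(cv2.cvtColor(im,cv2.COLOR_BGR2HSV))
cv2.imwrite('pics/w10c.png',cv2.convertScaleAbs(cv2.resize(im[90:330,220:520],None,fx=2,fy=2),alpha=1.5))
t=arm.snapshot('top');C=cam('top')
H,S,V=cv2.split(cv2.cvtColor(t,cv2.COLOR_BGR2HSV))
k=np.zeros(V.shape,bool);k[192:302,118:214]=1
print(blobs((V<85)&(S<90)&k,C,.012))
goto([.551,.29,.26],97)
E
```

```text
[(1114.4166455799714, (578.6, 295.5), (69.8, 39.5), np.float32(-81.9), array([182., 216.]))]
turn [-0.002 -0.    -0.069] then shift mm [242.   84.2  19.1] rows >= 5.8 turnrows 0.6
```

View pics/w10c.png

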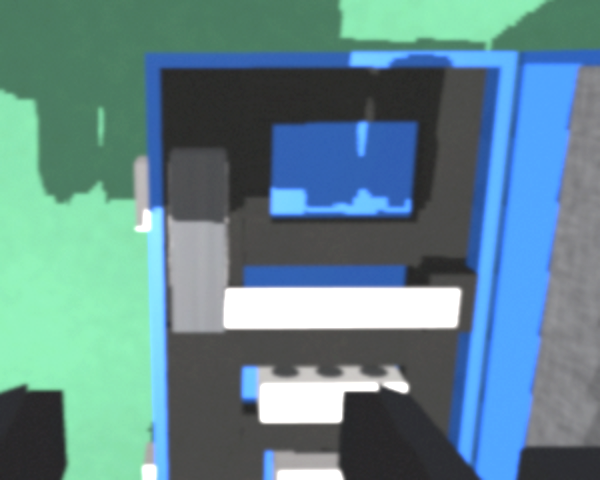

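Square lies in its groove with the blade end on the rest. Meanwhile the caliper has been knocked about 27 mm to +x, so I re-measure it close up.

Emit:
{"method": "arm_command", "body": {"motion": [35,0,0,0,0,-0.085,60,35,0,0,0,0,0,60,35,0,0,0,0,0,60,35,0,3,0,0,0,60,35,-20,3,0,0,0,60,35,-20,3,0,0,0,60,35,-20,3,0,0,0,60,7,-20,3,0,0,0,60,0,-28,3,0,0,0,60,0,0,0,0,0,0,60,0,0,0,0,0,0,60]}}

```text
time: 25.17
tcp_pos: [0.3569, 0.274, 0.2603]
tcp_rot: [-0.0, 0.656, 0.755, -0.003]
ft_force: [1.1, 0.2, 0.1]
width: 0.682
gripper_force: 0.0
```

```bash
python3 - <<'E'
from h import *
o=arm.get_obs();print(o['tcp_pos'],o['joint_positions'].round(2));goto([.579,.293,.26],98)
E
```

```text
[0.35686672 0.27403828 0.2602689 ] [-0.82  0.55  0.09  2.13 -0.11  0.48 -0.5 ]
turn [-0.004  0.003  0.001] then shift mm [-12.1 222.6   0.3] rows >= 5.3 turnrows 0.0
```

Emit:
{"method": "arm_command", "body": {"motion": [-2,36,0,0,0,0,60,-2,36,0,0,0,0,60,-2,36,0,0,0,0,60,-2,36,0,0,0,0,60,-2,36,0,0,0,0,60,-2,36,0,0,0,0,60,0,6,0,0,0,0,60,0,0,0,0,0,0,60,0,0,0,0,0,0,60,0,0,0,0,0,0,60]}}

```text
time: 26.0
tcp_pos: [0.579, 0.2931, 0.261]
tcp_rot: [-0.001, 0.656, 0.754, -0.001]
ft_force: [0.1, -0.6, -1.1]
width: 0.679
gripper_force: 0.0
```

```bash
python3 - <<'E'
from h import *
im,C=snap('wrist');cv2.imwrite('pics/w11.png',im);np.savez('w11.npz',K=C[0],R=C[1],p=C[2])
o=arm.get_obs();print(o['tcp_pos'])
H,S,V=cv2.split(cv2.cvtColor(im,cv2.COLOR_BGR2HSV))
k=np.zeros(V.shape,bool);k[60:330,200:440]=1
for t in (45,60,75): print(t,blobs((V<t)&k,C,.014,150,4))
k=np.zeros(V.shape,bool);k[0:330]=1
print(blobs((V>170)&(S<40)&k,C,.006,150,5))
E
```

```text
[0.57894019 0.29338458 0.26133262]
45 [(2159.913706753636, (498.1, 180.5), (53.2, 50.8), np.float32(8.0), array([228., 310.])), (2071.1056520566344, (685.8, 207.2), (50.6, 50.2), np.float32(-81.9), array([413., 309.])), (666.2139644054696, (578.8, 317.7), (36.8, 25.0), np.float32(7.2), array([324., 180.]))]
60 [(2192.2822647895664, (498.3, 180.6), (53.7, 50.7), np.float32(8.0), array([228., 310.])), (2111.0960242580622, (685.6, 207.1), (50.6, 50.6), np.float32(8.1), array([413., 310.])), (747.3430875632912, (578.9, 316.8), (38.5, 26.8), np.float32(7.1), array([324., 181.])), (162.31656625121832, (592.7, 265.6), (29.0, 12.9), np.float32(27.2), array([331., 237.]))]
75 [(16887.07208776893, (568.7, 334.6), (214.4, 155.1), np.float32(13.4), array([314., 151.])), (2241.4164369134232, (498.5, 180.6), (53.9, 50.9), np.float32(7.8), array([228., 310.])), (2151.058992784936, (685.4, 207.1), (50.9, 50.6), np.float32(8.1), array([413., 309.]))]
[(1511.9131823568605, (602.3, 244.9), (68.1, 26.9), np.float32(8.0), array([337., 256.])), (745.1261985199526, (560.7, 434.5), (49.7, 16.6), np.float32(-81.5), array([323.,  33.])), (1215.994272366981, (320.9, 148.1), (77.3, 40.8), np.float32(12.5), array([ 42., 303.])), (598.0633142041042, (580.9, 286.0), (36.6, 17.1), np.float32(-82.0), array([322., 214.]))]
```

```bash
python3 - <<'E'
from h import *
goto([.5797,.3069,.069],98)
E
```

```text
turn [-0.002  0.    -0.001] then shift mm [ 13.3   2.6 192.3] rows >= 4.6 turnrows 0.0
```

Emit:
{"method": "arm_command", "body": {"motion": [13,2,0,0,0,0,64,0,0,35,0,0,0,64,0,0,35,0,0,0,64,0,0,35,0,0,0,64,0,0,35,0,0,0,64,0,0,25,0,0,0,64,0,0,15,0,0,0,64,0,0,0,0,0,0,64,0,0,0,0,0,0,64]}}

```text
time: 26.8
tcp_pos: [0.5805, 0.3073, 0.082]
tcp_rot: [-0.0, 0.656, 0.754, 0.0]
ft_force: [0.1, -0.8, 0.7]
width: 0.728
gripper_force: 0.0
```

```bash
python3 - <<'E'
from h import *
goto([.5797,.3069,.069],98)
E
```

```text
turn [-0.    -0.    -0.001] then shift mm [-0.3 -0.8 13. ] rows >= 0.3 turnrows 0.0
```

Emit:
{"method": "arm_command", "body": {"motion": [0,0,7,0,0,0,64,0,0,5,0,0,0,64,0,0,1,0,0,0,64,0,0,0,0,0,0,64,0,0,0,0,0,0,28,0,0,0,0,0,0,28,0,0,0,0,0,0,28,0,0,0,0,0,0,28,0,0,0,0,0,0,28,0,0,0,0,0,0,28,0,0,0,0,0,0,28], "grip_force": 40}}

```text
time: 27.72
tcp_pos: [0.5808, 0.3065, 0.0689]
tcp_rot: [0.0, 0.657, 0.754, 0.0]
ft_force: [-1.5, 0.0, 1.9]
width: 0.424
gripper_force: 40.0
```

Emit:
{"method": "arm_command", "body": {"motion": [0,0,-5,0,0,0,28,0,0,-10,0,0,0,28,0,0,-20,0,0,0,28,0,0,-35,0,0,0,28,0,0,-35,0,0,0,28,0,0,-35,0,0,0,28,0,0,-30,0,0,0,28,0,0,0,0,0,0,28,0,0,0,0,0,0,28]}}

```text
time: 28.47
tcp_pos: [0.5816, 0.3068, 0.2414]
tcp_rot: [0.001, 0.657, 0.754, 0.002]
ft_force: [-0.5, -0.1, -2.6]
width: 0.426
gripper_force: 40.0
```

```bash
python3 - <<'E'
from h import *
im,C=snap('wrist');cv2.imwrite('pics/w12.png',im)
o=arm.get_obs();print(o['tcp_pos'],o['width']*88.1,o['ft_force'])
a=np.radians(3.25);ex=np.array([np.cos(a),np.sin(a)]);ey=np.array([-np.sin(a),np.cos(a)])
W=(555.5-22)*ex+(-44.8-55+12)*ey;print(W)
goto([W[0]/1000,W[1]/1000,.235],93.25)
# beam as held: bright, upper half; plane through the beam at about tool z 64-4+2
H,S,V=cv2.split(cv2.cvtColor(im,cv2.COLOR_BGR2HSV))
k=np.zeros(V.shape,bool);k[0:300,220:420]=1
zb=o['tcp_pos'][2]-.068+.006
print(blobs((V>140)&(S<50)&k,C,zb,150,4))
E
```

```text
[0.58047047 0.30636504 0.2393183 ] 36.99495625426204 [ 0.57140977  0.37990773 -1.14934013]
[537.61958299 -57.41318651]
turn [ 0.    -0.     0.081] then shift mm [-360.8  -63.4    4.3] rows >= 8.7 turnrows 0.7
[(1032.7915939269587, (553.6, 404.2), (44.3, 30.8), np.float32(8.0), array([275.,  37.])), (1010.2831173790619, (554.0, 326.6), (45.9, 33.4), np.float32(-86.7), array([254., 245.])), (345.41850458830595, (596.1, 404.9), (46.1, 23.3), np.float32(-37.5), array([392.,  64.])), (300.3463613083586, (597.3, 337.9), (38.4, 20.2), np.float32(88.1), array([374., 235.]))]
```

Emit:
{"method": "arm_command", "body": {"motion": [0,-20,0,0,0,0.041,28,0,-23,0,0,0,0.04,28,-20,-20,0,0,0,0,28,-30,0,0,0,0,0,28,-34,0,0,0,0,0,28,-34,0,0,0,0,0,28,-34,0,0,0,0,0,28,-34,0,0,0,0,0,28,-34,0,0,0,0,0,28,-34,0,0,0,0,0,28,-34,0,0,0,0,0,28,-34,0,0,0,0,0,28,-25,0,0,0,0,0,28,-12,0,0,0,0,0,28,0,0,0,0,0,0,28,0,0,0,0,0,0,28]}}

```text
time: 29.85
tcp_pos: [0.538, -0.057, 0.2378]
tcp_rot: [-0.001, 0.687, 0.727, -0.0]
ft_force: [-0.3, 1.3, -1.2]
width: 0.429
gripper_force: 40.0
```

```bash
python3 - <<'E'
from h import *
o=arm.get_obs();print(o['width']*88.1,o['ft_force'],o['joint_positions'].round(2))
goto([.5376,-.0574,.130],93.25)
im,C=snap('wrist');cv2.imwrite('pics/w13.png',im)
E
```

```text
37.82971225123256 [-0.34125418  1.32405507 -1.18658985] [ 0.01  0.67  0.02  1.89 -0.02  0.58  0.1 ]
turn [-0.002 -0.002  0.   ] then shift mm [ -0.4  -0.5 107.8] rows >= 2.6 turnrows 0.0
```

View pics/w13.png

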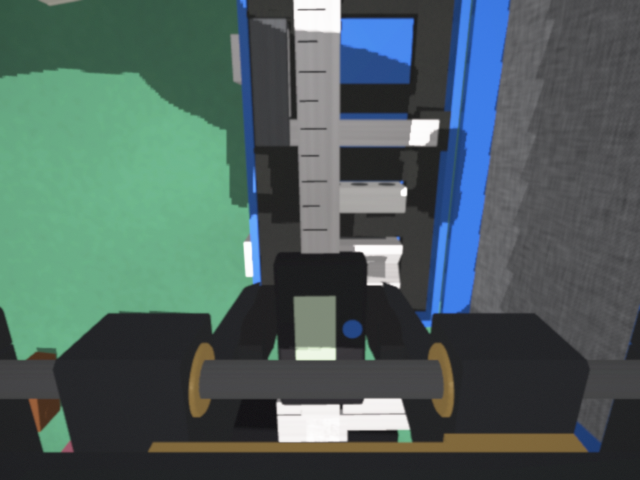

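Caliper is held level with its tail to +y and the beam down the middle (columns 318–321). I check its exact line against the ledge cheeks before lowering.

```bash
python3 - <<'E'
from h import *
im=cv2.imread('pics/w13.png');o=arm.get_obs();C=cam('wrist',o)
g=cv2.cvtColor(im,cv2.COLOR_BGR2GRAY).astype(float)
a=np.radians(3.25);ex=np.array([np.cos(a),np.sin(a)]);ey=np.array([-np.sin(a),np.cos(a)])
for v in (10,45,90,110,160,175,215,225):
    d=np.diff(cv2.GaussianBlur(g,(5,5),0)[v]);l=285+np.argmax(d[285:312]);r=328+np.argmin(d[328:350])
    for z in (.178,):
        P=ray(C,[[l+.5,v],[r+.5,v]],z)[:,:2]*1000
        print(v,l,r,(P@ex-555.5).round(1),((P@ex).mean()-555.5).round(1),((P@ey).mean()+44.8).round(1))
print('tcp',(o['tcp_pos'][:2]*1000)@ex-555.5,(o['tcp_pos'][:2]*1000)@ey+44.8)
E
```

```text
10 293 340 [-30.3 -14.4] -22.3 70.4
45 294 339 [-30.2 -14.5] -22.3 59.7
90 295 339 [-30.1 -14.3] -22.2 45.1
110 296 339 [-29.8 -14.1] -22.0 38.3
160 297 339 [-29.7 -13.8] -21.8 20.3
175 298 339 [-29.4 -13.7] -21.6 14.6
215 299 339 [-29.3 -13.4] -21.3 -1.1
225 299 339 [-29.3 -13.4] -21.3 -5.2
tcp -21.30706222212575 -41.367489712772866
```

Emit:
{"method": "arm_command", "body": {"motion": [-1.5,-0.8,0,0,0,0.013,28,0,0,25,0,0,0,28,0,0,30,0,0,0,28,0,0,25,0,0,0,28,0,0,15,0,0,0,28,0,0,10,0,0,0,28,0,0,0,0,0,0,28,0,0,0,0,0,0,28,0,0,0,0,0,0,28]}}

```text
time: 30.65
tcp_pos: [0.5385, -0.0591, 0.1347]
tcp_rot: [0.001, 0.691, 0.723, 0.001]
ft_force: [-0.6, 0.4, -0.6]
width: 0.427
gripper_force: 40.0
```

Emit:
{"method": "arm_command", "body": {"motion": [0,0,4,0,0,0,28,0,0,4,0,0,0,28,0,0,3,0,0,0,28,0,0,2,0,0,0,28,0,0,0,0,0,0,28,0,0,0,0,0,0,28]}}

```text
time: 31.15
tcp_pos: [0.5377, -0.0597, 0.1206]
tcp_rot: [-0.0, 0.691, 0.722, -0.0]
ft_force: [0.4, -0.0, -1.6]
width: 0.424
gripper_force: 40.0
```

Emit:
{"method": "arm_command", "body": {"motion": [0,0,1.5,0,0,0,28,0,0,1.5,0,0,0,28,0,0,0,0,0,0,28,0,0,0,0,0,0,28]}}

```text
time: 31.48
tcp_pos: [0.5378, -0.0596, 0.1176]
tcp_rot: [-0.0, 0.691, 0.722, -0.0]
ft_force: [0.3, -0.4, -1.3]
width: 0.423
gripper_force: 40.0
```

Emit:
{"method": "arm_command", "body": {"motion": [0,0,1,0,0,0,28,0,0,0,0,0,0,28,0,0,0,0,0,0,28]}}

```text
time: 31.73
tcp_pos: [0.5378, -0.0596, 0.1167]
tcp_rot: [-0.0, 0.691, 0.723, 0.0]
ft_force: [0.1, -0.7, -1.6]
width: 0.424
gripper_force: 40.0
```

```bash
python3 - <<'E'
from h import *
o=arm.get_obs();print(o['tcp_pos'],o['ft_force'],o['ft_torque'])
E
```

```text
[ 0.53781239 -0.05961244  0.11669107] [ 0.12881705 -0.69648001 -1.55655503] [-0.07982814  0.03012759 -0.04518563]
```

Emit:
{"method": "arm_command", "body": {"motion": [0,0,0.8,0,0,0,28,0,0,0,0,0,0,28,0,0,0,0,0,0,28]}}

```text
time: 31.98
tcp_pos: [0.5378, -0.0596, 0.1159]
tcp_rot: [0.0, 0.691, 0.722, 0.0]
ft_force: [-0.1, 0.2, -1.7]
width: 0.427
gripper_force: 40.0
```

Emit:
{"method": "arm_command", "body": {"motion": [0,0,0.7,0,0,0,28,0,0,0,0,0,0,28,0,0,0,0,0,0,28]}}

```text
time: 32.23
tcp_pos: [0.5378, -0.0596, 0.1159]
tcp_rot: [0.0, 0.691, 0.722, 0.0]
ft_force: [-0.3, 0.3, 5.1]
width: 0.423
gripper_force: 40.0
```

Contact came at the expected height; release and rise.

Emit:
{"method": "arm_command", "body": {"motion": [0,0,0,0,0,0,50,0,0,0,0,0,0,50,0,0,0,0,0,0,50,0,0,-8,0,0,0,50,0,0,-20,0,0,0,50,0,0,-35,0,0,0,50,0,0,-40,0,0,0,50,0,0,-40,0,0,0,50,0,0,-30,0,0,0,50,0,0,0,0,0,0,50,0,0,0,0,0,0,50]}}

```text
time: 33.15
tcp_pos: [0.5385, -0.0597, 0.2903]
tcp_rot: [0.002, 0.691, 0.722, 0.001]
ft_force: [0.1, -0.1, -1.5]
width: 0.569
gripper_force: 0.0
```

```bash
python3 - <<'E'
from h import *
im,C=snap('wrist');cv2.imwrite('pics/w14.png',im)
o=arm.get_obs();print(o['tcp_pos'],o['time'])
g=cv2.cvtColor(im,cv2.COLOR_BGR2GRAY).astype(float)
H,S,V=cv2.split(cv2.cvtColor(im,cv2.COLOR_BGR2HSV))
a=np.radians(3.25);ex=np.array([np.cos(a),np.sin(a)]);ey=np.array([-np.sin(a),np.cos(a)])
f=lambda x,y,z:np.r_[((x+555.5)*ex+(y-44.8)*ey)/1000,z]
for y in (-10,10,45,70,90,110):
    q=[proj(C,f(x,y,.057))[0] for x in (-45,1)]
    n=93; s=cv2.remap(g.astype(np.float32),np.linspace(q[0][0],q[1][0],n).astype(np.float32)[None],np.linspace(q[0][1],q[1][1],n).astype(np.float32)[None],1)[0]
    d=np.diff(cv2.GaussianBlur(s[None],(5,1),0)[0]);x=np.linspace(-45,1,n)
    l=15+np.argmax(d[15:45]);r=48+np.argmin(d[48:80]);print(y,q[0].round(),x[l].round(1),x[r].round(1))
k=np.zeros(V.shape,bool);k[120:300,200:440]=1
print(blobs((V>150)&(S<40)&k,C,.053,150,5))
E
```

```text
[ 0.53756365 -0.0596016   0.28859577] 33.2
-10 [290. 171.] -30.0 -14.0
10 [289. 147.] -30.0 -14.0
45 [288. 102.] -30.0 -14.0
70 [287.  68.] -30.5 -14.0
90 [285.  39.] -30.5 -14.0
110 [284.  10.] -30.5 -14.0
[(2936.106388292741, (560.3, -103.0), (84.4, 64.7), np.float32(2.5), array([347., 259.])), (776.8083702326985, (571.5, -35.6), (51.9, 19.0), np.float32(4.9), array([359., 183.])), (817.5703064035624, (536.2, -76.3), (45.8, 18.8), np.float32(-87.2), array([316., 228.])), (144.54391813778784, (482.4, -86.8), (29.4, 5.9), np.float32(-86.9), array([256., 237.]))]
```

Caliper lies straight, with the beam at x -30..-14 mm in case axes. Next is the lid, so I locate the handle.

```bash
cat >> h.py <<'E'
A=np.radians(3.25);EX=np.array([np.cos(A),np.sin(A)]);EY=np.array([-np.sin(A),np.cos(A)])
def cw(x,y,z): return np.r_[((x+555.5)*EX+(y-44.8)*EY),z]/1000
def wc(P): P=np.asarray(P)[:2]*1000; return (P@EX-555.5).round(1),(P@EY+44.8).round(1)
def bar(t): return 78-194*np.cos(t)+14*np.sin(t),38+194*np.sin(t)+14*np.cos(t)
E
python3 - <<'E'
from h import *
t=arm.snapshot('top');cv2.imwrite('pics/top2.png',t);C=cam('top')
H,S,V=cv2.split(cv2.cvtColor(t,cv2.COLOR_BGR2HSV))
k=np.zeros(V.shape,bool);k[145:175,265:330]=1
for b in blobs((V<70)&k,C,.224,20,3): print(b,wc(np.array(b[1])/1000))
for th in (1.7,1.75,1.8,1.85): print(th,np.round(bar(th),1),proj(C,cw(bar(th)[0],0,bar(th)[1])).round(1))
goto(cw(190,0,340),183.25);print(arm.get_obs()['joint_positions'].round(2))
E
```

```text
(746.5725582192172, (675.1, -4.4), (96.9, 25.4), np.float32(-87.1), array([297., 158.])) (np.float64(118.3), np.float64(2.1))
1.7 [116.9 228.6] [[296.  159.6]]
1.75 [126.4 226.4] [[295.8 155.8]]
1.8 [135.7 223.7] [[295.6 152. ]]
1.85 [144.9 220.6] [[295.4 148.4]]
turn [-2.000e-03  1.000e-03  1.558e+00] then shift mm [212.7 -45.1 -52.4] rows >= 5.1 turnrows 13.0
[ 0.01  0.6   0.03  1.85 -0.03  0.7   0.09]
```

Emit:
{"method": "arm_command", "body": {"motion": [0,0,-4,0,0,0.12,40,0,0,-4,0,0,0.12,30,0,0,-4,0,0,0.12,20,0,0,-4,0,0,0.12,10,0,0,-4,0,0,0.12,0,0,0,-4,0,0,0.12,0,0,0,-4,0,0,0.12,0,0,0,-4,0,0,0.12,0,0,0,-4,0,0,0.12,0,0,0,-4,0,0,0.12,0,0,0,-4,0,0,0.12,0,0,0,-4,0,0,0.12,0,0,0,-4,0,0,0.118,0,0,0,0,0,0,0,0,0,0,0,0,0,0,0]}}

```text
time: 34.5
tcp_pos: [0.5373, -0.0594, 0.3387]
tcp_rot: [0.0, 1.0, 0.03, -0.002]
ft_force: [-1.2, -0.0, 0.2]
width: 0.006
gripper_force: 0.0
```

```bash
python3 - <<'E'
from h import *
o=arm.get_obs();print(wc(o['tcp_pos']),o['joint_positions'].round(2));goto(cw(190,0,340),3.25)
E
```

```text
(np.float64(-22.5), np.float64(-45.0)) [-0.29  0.58  0.53  1.8  -0.37  0.87 -1.1 ]
turn [0.001 0.003 0.003] then shift mm [212.5 -45.   -1.3] rows >= 5.1 turnrows 0.0
```

Emit:
{"method": "arm_command", "body": {"motion": [0,-15,0,0,0,0,0,30,-15,0,0,0,0,0,30,-15,0,0,0,0,0,32,0,0,0,0,0,0,32,0,0,0,0,0,0,32,0,0,0,0,0,0,30,0,0,0,0,0,0,26,0,0,0,0,0,0,0,0,0,0,0,0,0,0,0,0,0,0,0,0,0,0,20,0,0,0,0,0,0,25,0,0,0,0,0,0,20,0,0,0,0,0,0,0,0,0,0,0,0,0,0,0,0,0,0]}}

```text
time: 35.75
tcp_pos: [0.7454, -0.0027, 0.2743]
tcp_rot: [-0.0, 1.0, 0.029, -0.002]
ft_force: [0.0, -0.0, 0.9]
width: 0.005
gripper_force: 0.0
```

```bash
python3 - <<'E'
from h import *
o=arm.get_obs();print(wc(o['tcp_pos']),o['tcp_pos'],o['ft_force'],o['joint_positions'].round(2));goto(cw(155,0,274),3.25)
for th in np.arange(1.8,0.69,-.1): x,z=bar(th);print(th.round(2),'tool x',round(x+14,1),'TCP z',round(z-12+64,1))
E
```

```text
(np.float64(188.6), np.float64(-0.2)) [ 0.74540562 -0.00274349  0.27430357] [ 8.81318788e-03 -4.47872329e-04  8.52208803e-01] [-0.26  0.95  0.5   1.18 -0.45  1.12 -1.26]
turn [-0.001  0.004  0.   ] then shift mm [-33.6  -0.2   0.3] rows >= 0.8 turnrows 0.0
1.8 tool x 149.7 TCP z 275.7
1.7 tool x 130.9 TCP z 280.6
1.6 tool x 111.7 TCP z 283.5
1.5 tool x 92.2 TCP z 284.5
1.4 tool x 72.8 TCP z 283.6
1.3 tool x 53.6 TCP z 280.7
1.2 tool x 34.8 TCP z 275.9
1.1 tool x 16.5 TCP z 269.2
1.0 tool x -1.0 TCP z 260.8
0.9 tool x -17.6 TCP z 250.7
0.8 tool x -33.1 TCP z 238.9
0.7 tool x -47.4 TCP z 225.7
```

Emit:
{"method": "arm_command", "body": {"motion": [-8,0,-0.5,0,0,0,0,-8,0,-0.5,0,0,0,0,-8,0,-0.5,0,0,0,0,-6,0,-0.5,0,0,0,0,-6,0,-0.5,0,0,0,0,-6,0,-0.5,0,0,0,0,-6,0,-0.5,0,0,0,0,-6,0,-0.5,0,0,0,0,-6,0,-0.5,0,0,0,0,-6,0,-0.5,0,0,0,0,-6,0,-0.5,0,0,0,0,-6,0,-0.5,0,0,0,0]}}

```text
time: 36.75
tcp_pos: [0.6688, -0.0072, 0.2815]
tcp_rot: [0.0, 1.0, 0.028, 0.0]
ft_force: [3.8, 0.3, 2.9]
width: 0.007
gripper_force: 1.8
```

Emit:
{"method": "arm_command", "body": {"motion": [-6,0,0,0,0,0,0,-6,0,0,0,0,0,0,-6,0,0,0,0,0,0,-6,0,0,0,0,0,0,-6,0,0,0,0,0,0,-6,0,0.5,0,0,0,0,-6,0,0.8,0,0,0,0,-6,0,1,0,0,0,0,-6,0,1,0,0,0,0,-6,0,1.2,0,0,0,0,-6,0,1.4,0,0,0,0,-6,0,1.6,0,0,0,0]}}

```text
time: 37.75
tcp_pos: [0.5964, -0.0112, 0.2735]
tcp_rot: [-0.0, 1.0, 0.028, -0.0]
ft_force: [1.9, 0.1, 2.5]
width: 0.006
gripper_force: 1.1
```

```bash
python3 - <<'E'
from h import *
from scipy.optimize import brentq
o=arm.get_obs();c=wc(o['tcp_pos']);print(c,o['tcp_pos'],o['ft_force'])
th=brentq(lambda t:bar(t)[0]+14-c[0],.3,2);print(th,bar(th)[1]+52)
E
```

```text
(np.float64(39.3), np.float64(-0.2)) [ 0.59642617 -0.01121339  0.27350845] [1.87393363 0.05301782 2.50010537]
1.2243817581723853 277.2290308686129
```

Emit:
{"method": "arm_command", "body": {"motion": [-6,0,1.5,0,0,0,0,-6,0,1.8,0,0,0,0,-6,0,2,0,0,0,0,-6,0,2.2,0,0,0,0,-6,0,2.4,0,0,0,0,-6,0,2.6,0,0,0,0,-6,0,2.8,0,0,0,0,-6,0,3,0,0,0,0,-6,0,3.2,0,0,0,0,-6,0,3.4,0,0,0,0,-6,0,3.6,0,0,0,0,0,0,0,0,0,0,0]}}

```text
time: 38.75
tcp_pos: [0.5297, -0.015, 0.2445]
tcp_rot: [-0.0, 1.0, 0.028, -0.001]
ft_force: [1.4, 1.0, 0.1]
width: 0.005
gripper_force: 0.8
```

```bash
python3 - <<'E'
from h import *
from scipy.optimize import brentq
o=arm.get_obs();c=wc(o['tcp_pos']);print(c,o['tcp_pos'],o['ft_force'])
th=brentq(lambda t:bar(t)[0]+14-c[0],.3,2);print(th,bar(th),bar(th)[1]+52)
E
```

```text
(np.float64(-27.5), np.float64(-0.2)) [ 0.52966322 -0.01495361  0.24452594] [1.43992848 1.0130551  0.09847436]
0.8371542051431978 (np.float64(-41.50000000000493), np.float64(191.4657942344118)) 243.4657942344118
```

Emit:
{"method": "arm_command", "body": {"motion": [6,0,0,0,0,0,0,0,0,-20,0,0,0,0,0,0,-20,0,0,0,0,-10,0,0,0,0,0,0,-13,0,0,0,0,0,0,0,0,0,0,0,0,0,0,0,8,0,0,0,0,0,0,6,0,0,0,0,0,0,3,0,0,0,0,0,0,3,0,0,0,0,0,0,0,0,0,0,0]}}

```text
time: 39.67
tcp_pos: [0.5142, -0.0158, 0.2642]
tcp_rot: [-0.0, 1.0, 0.028, -0.001]
ft_force: [-0.2, 0.3, -0.3]
width: 0.004
gripper_force: 0.0
```

```bash
python3 - <<'E'
from h import *
o=arm.get_obs();print(wc(o['tcp_pos']),o['tcp_pos'],o['ft_force'])
for th in np.arange(.85,-.01,-.05): x,z=bar(th);print(th.round(2),'x',round(x,1),'TCP z',round(z+5+64,1),end='; ')
E
```

```text
(np.float64(-43.0), np.float64(-0.2)) [ 0.51420464 -0.01584107  0.2641704 ] [-0.18033724  0.34336238 -0.34437958]
0.85 x -39.5 TCP z 262.0; 0.8 x -47.1 TCP z 255.9; 0.75 x -54.4 TCP z 249.5; 0.7 x -61.4 TCP z 242.7; 0.65 x -68.0 TCP z 235.6; 0.6 x -74.2 TCP z 228.1; 0.55 x -80.1 TCP z 220.3; 0.5 x -85.5 TCP z 212.3; 0.45 x -90.6 TCP z 204.0; 0.4 x -95.2 TCP z 195.4; 0.35 x -99.4 TCP z 186.7; 0.3 x -103.2 TCP z 177.7; 0.25 x -106.5 TCP z 168.6; 0.2 x -109.4 TCP z 159.3; 0.15 x -111.7 TCP z 149.8; 0.1 x -113.6 TCP z 140.3; 0.05 x -115.1 TCP z 130.7; -0.0 x -116.0 TCP z 121.0;
```

Emit:
{"method": "arm_command", "body": {"motion": [-3,0,3.6,0,0,0,0,-3,0,3.6,0,0,0,0,-3,0,3.6,0,0,0,0,-3.2,0,3.6,0,0,0,0,-3.2,0,3.6,0,0,0,0,-3.2,0,3.6,0,0,0,0,0,0,0,0,0,0,0]}}

```text
time: 40.25
tcp_pos: [0.4927, -0.0173, 0.2431]
tcp_rot: [-0.0, 1.0, 0.028, -0.003]
ft_force: [-1.1, -0.3, -1.1]
width: 0.006
gripper_force: 0.1
```

Emit:
{"method": "arm_command", "body": {"motion": [0,0,3,0,0,0,0,0,0,2,0,0,0,0,-1.5,0,2,0,0,0,0,-1.5,0,2,0,0,0,0,0,0,0,0,0,0,0]}}

```text
time: 40.67
tcp_pos: [0.4911, -0.0174, 0.2343]
tcp_rot: [-0.0, 1.0, 0.028, -0.001]
ft_force: [-1.8, -0.4, 0.9]
width: 0.005
gripper_force: 0.4
```

```bash
python3 - <<'E'
from h import *
o=arm.get_obs();print(wc(o['tcp_pos']),o['tcp_pos'],o['ft_force'])
im=arm.snapshot('top');cv2.imwrite('pics/top3.png',im);s=arm.snapshot('scene');cv2.imwrite('pics/sc3.png',s)
C=cam('scene');H,S,V=cv2.split(cv2.cvtColor(s,cv2.COLOR_BGR2HSV))
blue=((H>100)&(H<125)&(S>120)&(V>40)).astype(np.uint8)
k=np.zeros_like(blue);k[180:320,260:420]=1
c=max(cv2.findContours(blue*k,0,1)[0],key=cv2.contourArea);print(cv2.boundingRect(c))
# lid front edge corners (at -y, +y; rim 156 along, outer face 32) for some angles
for th in (.9,.8,.7,.6,.5):
    q=[]
    for y in (-136,136):
        for d,n in ((156,0),(156,32)):
            q.append(cw(78-d*np.cos(th)+n*np.sin(th),y,38+d*np.sin(th)+n*np.cos(th)))
    print(th,proj(C,q).round().tolist())
E
```

```text
(np.float64(-66.2), np.float64(-0.4)) [ 0.49112286 -0.01735852  0.23429516] [-1.79408377 -0.3550604   0.85539606]
(277, 180, 108, 116)
0.9 [[293.0, 242.0], [301.0, 242.0], [351.0, 176.0], [359.0, 175.0]]
0.8 [[289.0, 243.0], [297.0, 241.0], [347.0, 177.0], [355.0, 175.0]]
0.7 [[286.0, 244.0], [292.0, 241.0], [343.0, 179.0], [350.0, 175.0]]
0.6 [[283.0, 245.0], [289.0, 242.0], [340.0, 181.0], [346.0, 176.0]]
0.5 [[281.0, 247.0], [285.0, 243.0], [338.0, 183.0], [343.0, 178.0]]
```

```bash
python3 - <<'E'
from h import *
im,C=snap('wrist');cv2.imwrite('pics/w15.png',im)
H,S,V=cv2.split(cv2.cvtColor(im,cv2.COLOR_BGR2HSV))
L=lambda th,d,n,y:cw(78-d*np.cos(th)+n*np.sin(th),y,38+d*np.sin(th)+n*np.cos(th))
for th in (1,.9,.85,.8,.75,.7,.6): print(th,'front-outer edge',proj(C,[L(th,156,32,y) for y in (-110,-70,70,110)]).round().tolist(),'bar ends',proj(C,[L(th,194,14,y) for y in (-46,46)]).round().tolist())
blue=(H>100)&(H<125)&(S>100)&(V>40)
for u in range(20,640,50):
    v=np.where(blue[:,u])[0];print(u,(v.min(),v.max(),len(v)) if len(v) else None)
E
```

```text
1 front-outer edge [[651.0, 97.0], [530.0, 96.0], [106.0, 96.0], [-15.0, 96.0]] bar ends [[470.0, 218.0], [165.0, 218.0]]
0.9 front-outer edge [[625.0, 141.0], [513.0, 141.0], [123.0, 141.0], [11.0, 141.0]] bar ends [[453.0, 258.0], [183.0, 258.0]]
0.85 front-outer edge [[612.0, 160.0], [505.0, 160.0], [131.0, 159.0], [24.0, 159.0]] bar ends [[445.0, 272.0], [191.0, 272.0]]
0.8 front-outer edge [[600.0, 176.0], [498.0, 176.0], [139.0, 176.0], [36.0, 176.0]] bar ends [[438.0, 285.0], [198.0, 285.0]]
0.75 front-outer edge [[589.0, 191.0], [491.0, 191.0], [146.0, 191.0], [48.0, 191.0]] bar ends [[432.0, 294.0], [205.0, 294.0]]
0.7 front-outer edge [[578.0, 204.0], [484.0, 204.0], [154.0, 204.0], [59.0, 204.0]] bar ends [[426.0, 302.0], [211.0, 302.0]]
0.6 front-outer edge [[557.0, 224.0], [471.0, 224.0], [167.0, 224.0], [80.0, 224.0]] bar ends [[415.0, 312.0], [222.0, 312.0]]
20 (np.int64(198), np.int64(219), 22)
70 (np.int64(29), np.int64(239), 211)
120 (np.int64(0), np.int64(239), 240)
170 (np.int64(0), np.int64(240), 241)
220 (np.int64(0), np.int64(227), 228)
270 (np.int64(0), np.int64(240), 241)
320 (np.int64(0), np.int64(240), 241)
370 (np.int64(0), np.int64(240), 241)
420 (np.int64(0), np.int64(227), 228)
470 (np.int64(0), np.int64(241), 242)
520 (np.int64(0), np.int64(239), 240)
570 (np.int64(36), np.int64(239), 204)
620 (np.int64(200), np.int64(219), 20)
```

```bash
python3 - <<'E'
from h import *
im=cv2.imread('pics/w15.png');C=cam('wrist',arm.get_obs())
H,S,V=cv2.split(cv2.cvtColor(im,cv2.COLOR_BGR2HSV))
L=lambda th,d,n,y:cw(78-d*np.cos(th)+n*np.sin(th),y,38+d*np.sin(th)+n*np.cos(th))
for th in (1,.95,.9,.85,.8,.75,.7,.65,.6,.55): print(th,'lower edge',proj(C,[L(th,156,0,y) for y in (-136,136)]).round().tolist(),'upper',proj(C,[L(th,156,32,y) for y in (-136,136)]).round().tolist())
for u in (100,140,500,540): print(u,V[100:250:6,u])
blue=(H>100)&(H<125)&(S>100)&(V>40)
for v in (160,180,200,210,220,230,238):
    c=np.where(blue[v])[0];print(v,c.min(),c.max())
E
```

```text
1 lower edge [[661.0, 173.0], [-24.0, 172.0]] upper [[729.0, 98.0], [-93.0, 97.0]]
0.95 lower edge [[647.0, 187.0], [-11.0, 187.0]] upper [[712.0, 121.0], [-77.0, 120.0]]
0.9 lower edge [[634.0, 199.0], [2.0, 199.0]] upper [[696.0, 142.0], [-61.0, 141.0]]
0.85 lower edge [[622.0, 210.0], [15.0, 210.0]] upper [[681.0, 161.0], [-45.0, 160.0]]
0.8 lower edge [[610.0, 220.0], [27.0, 219.0]] upper [[666.0, 177.0], [-30.0, 177.0]]
0.75 lower edge [[599.0, 228.0], [38.0, 227.0]] upper [[652.0, 192.0], [-16.0, 192.0]]
0.7 lower edge [[588.0, 234.0], [49.0, 234.0]] upper [[639.0, 205.0], [-2.0, 204.0]]
0.65 lower edge [[578.0, 240.0], [59.0, 240.0]] upper [[626.0, 216.0], [11.0, 216.0]]
0.6 lower edge [[569.0, 244.0], [69.0, 244.0]] upper [[613.0, 225.0], [24.0, 225.0]]
0.55 lower edge [[560.0, 248.0], [78.0, 248.0]] upper [[602.0, 233.0], [35.0, 233.0]]
100 [205 205 206 206 206 206 207 207 207 207 207 207 207 208 208 206 143 124
 124 124 119 115 115 113  88]
140 [180 204 207 207 208 208 209 208 205 124 124 124 125 125 125 124 125 124
 124 124 119 115 115 114  92]
500 [133 128 179 199 207 208 208 208 207 209 208 208 209 209 209 209 210 210
 209 211 194 186 186 185 169]
540 [205 205 206 206 206 207 207 206 207 207 207 208 207 207 208 208 208 203
 210 210 191 185 184 185 166]
160 31 608
180 26 614
200 19 620
210 17 622
220 21 619
230 41 601
238 58 584
```

Lid edges at rows 216 and 240 give an angle of about 0.65 rad. That matches the fingertip resting on top of the bar, so I keep pressing down along the arc.

Emit:
{"method": "arm_command", "body": {"motion": [-2.7,0,3,0,0,0,0,-2.7,0,3,0,0,0,0,-2.7,0,3,0,0,0,0,-2.6,0,3.2,0,0,0,0,-2.6,0,3.2,0,0,0,0,-2.6,0,3.2,0,0,0,0,-2.4,0,3.4,0,0,0,0,-2.4,0,3.4,0,0,0,0,-2.2,0,3.4,0,0,0,0,-2.2,0,3.4,0,0,0,0,-2,0,3.4,0,0,0,0,-2,0,3.4,0,0,0,0]}}

```text
time: 41.82
tcp_pos: [0.4635, -0.0188, 0.1953]
tcp_rot: [-0.0, 1.0, 0.028, 0.0]
ft_force: [0.6, 0.3, 0.2]
width: 0.004
gripper_force: 0.6
```

```bash
python3 - <<'E'
from h import *
o=arm.get_obs();print(wc(o['tcp_pos']),o['tcp_pos'],o['ft_force'])
E
```

```text
(np.float64(-93.8), np.float64(-0.2)) [ 0.46349055 -0.01879751  0.19526394] [0.59229336 0.27525518 0.22428645]
```

Emit:
{"method": "arm_command", "body": {"motion": [-1.8,0,3,0,0,0,0,-1.8,0,3,0,0,0,0,-1.7,0,3,0,0,0,0,-1.6,0,3,0,0,0,0,-1.5,0,3,0,0,0,0,-1.4,0,3,0,0,0,0,-1.3,0,3,0,0,0,0,-1.3,0,3,0,0,0,0,-1.2,0,3,0,0,0,0,-1.1,0,3,0,0,0,0,-1,0,3,0,0,0,0,-0.9,0,3,0,0,0,0,-0.8,0,3,0,0,0,0,-0.7,0,3,0,0,0,0,-0.6,0,3,0,0,0,0,-0.5,0,3,0,0,0,0,-0.4,0,3,0,0,0,0,-0.3,0,3,0,0,0,0]}}

```text
time: 43.32
tcp_pos: [0.4432, -0.0199, 0.1412]
tcp_rot: [-0.0, 1.0, 0.028, -0.001]
ft_force: [-1.5, -0.8, 1.2]
width: 0.005
gripper_force: 0.7
```

```bash
python3 - <<'E'
from h import *
o=arm.get_obs();print(wc(o['tcp_pos']),o['tcp_pos'],o['ft_force'])
E
```

```text
(np.float64(-114.2), np.float64(-0.2)) [ 0.44318153 -0.01990739  0.14123745] [-1.46096213 -0.81379485  1.24778793]
```

Last 20 mm slowly.

Emit:
{"method": "arm_command", "body": {"motion": [-0.2,0,1.5,0,0,0,0,-0.2,0,1.5,0,0,0,0,-0.2,0,1.5,0,0,0,0,-0.2,0,1.5,0,0,0,0,-0.2,0,1.5,0,0,0,0,-0.2,0,1.5,0,0,0,0,-0.2,0,1.5,0,0,0,0,0,0,1.2,0,0,0,0,0,0,1.2,0,0,0,0,0,0,1.2,0,0,0,0,0,0,1,0,0,0,0,0,0,1,0,0,0,0,0,0,1,0,0,0,0,0,0,0,0,0,0,0]}}

```text
time: 44.48
tcp_pos: [0.4425, -0.02, 0.1243]
tcp_rot: [-0.0, 1.0, 0.028, 0.0]
ft_force: [-0.3, 0.7, 0.8]
width: 0.004
gripper_force: 0.0
```

Emit:
{"method": "arm_command", "body": {"motion": [0,0,1,0,0,0,0,0,0,0.7,0,0,0,0,0,0,0.7,0,0,0,0,0,0,0,0,0,0,0]}}

```text
time: 44.82
tcp_pos: [0.4425, -0.02, 0.122]
tcp_rot: [-0.0, 1.0, 0.028, 0.0]
ft_force: [-1.2, 0.1, 0.2]
width: 0.004
gripper_force: 0.1
```

Emit:
{"method": "arm_command", "body": {"motion": [0,0,0.7,0,0,0,0,0,0,0.7,0,0,0,0,0,0,0,0,0,0,0]}}

```text
time: 45.07
tcp_pos: [0.4424, -0.02, 0.1212]
tcp_rot: [-0.0, 1.0, 0.028, 0.0]
ft_force: [-1.4, -0.3, 8.7]
width: 0.002
gripper_force: 4.0
```

Emit:
{"method": "arm_command", "body": {"motion": [0,0,0.7,0,0,0,0,0,0,0.5,0,0,0,0,0,0,0,0,0,0,0]}}

```text
time: 45.32
tcp_pos: [0.4424, -0.0201, 0.1209]
tcp_rot: [-0.0, 1.0, 0.028, 0.001]
ft_force: [-2.8, 0.5, 20.1]
width: 0.001
gripper_force: 10.2
```

The stop is at TCP z 0.121, exactly the shut height, with 20 N. I retreat and check the lid from above.

Emit:
{"method": "arm_command", "body": {"motion": [0,0,-2,0,0,0,0,0,0,-10,0,0,0,0,0,0,-30,0,0,0,0,0,0,-40,0,0,0,0,0,0,-40,0,0,0,0,0,0,-40,0,0,0,0,0,0,-30,0,0,0,0,0,0,0,0,0,0,0,0,0,0,0,0,0,0]}}

```text
time: 46.07
tcp_pos: [0.4432, -0.0197, 0.3128]
tcp_rot: [-0.0, 1.0, 0.029, 0.002]
ft_force: [-0.4, 0.1, -0.5]
width: 0.007
gripper_force: 0.0
```

```bash
python3 - <<'E'
from h import *
im,C=snap('wrist')
H,S,V=cv2.split(cv2.cvtColor(im,cv2.COLOR_BGR2HSV))
L=lambda th,d,n,y:cw(78-d*np.cos(th)+n*np.sin(th),y,38+d*np.sin(th)+n*np.cos(th))
for th in (0,.03,.06,.1): print(th,proj(C,[L(th,156,32,y) for y in (-60,60)]).round(1).tolist(),proj(C,[L(th,0,32,60)]).round(1).tolist())
blue=(H>100)&(H<125)&(S>100)&(V>40)
for u in (190,450): v=np.where(blue[:300,u])[0];print(u,v.min(),v.max(),np.where(np.abs(np.diff(V[:300,u].astype(int)))>12)[0])
print(blobs(blue,C,.07,500,1))
o=arm.get_obs();print(o['tcp_pos'],o['ft_force'],o['time'])
E
```

```text
0 [[388.8, 171.2], [251.2, 171.0]] [[240.1, -38.7]]
0.03 [[389.8, 170.6], [250.2, 170.4]] [[240.0, -40.2]]
0.06 [[390.9, 169.9], [249.1, 169.7]] [[240.0, -41.7]]
0.1 [[392.3, 168.7], [247.6, 168.5]] [[239.9, -43.6]]
190 0 171 [131 132 133 170 237 238]
450 0 171 [170 171 226]
[(35282.540607858355, (544.1, -14.1), (271.6, 131.5), np.float32(-86.7), array([321.,  82.]))]
[ 0.44241105 -0.01954708  0.31157765] [-0.07790494  0.69456239 -0.76776098] 46.1167
```

```bash
python3 -c "
from station import arm
print(arm.hand_in())"
```

```text
the job is handed in; nothing more can be done
None
```

The kit is packed and handed in after about 46 s of robot time: one V-block and one parallel (the only two present), then the square and the caliper, with the lid lowered gently until fully shut and the bystanders not touched; the hand-in gave no verdict.

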